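Fit a new sanding sleeve on the spindle sander

ROBOT

A 6-joint arm with a two-finger parallel gripper is mounted at the origin on the work surface. World frame = base frame: x ahead of the robot, y to its left, z up, the work surface at z = 0. Lengths are in mm, angles in rad, forces in N, time in s.
With the tool pointing down it reaches from about 275 to 1000 mm from the base axis. Payload 8.4 kg.
Tool frame: the origin (TCP) lies at the very end of the fingers, on their centre line; the grasp point (between the pads) lies 19 mm behind it; x points along the fingers, y is the direction in which the jaws open and shut, and the axes are right-handed (so a half turn about x gives the same grasp; the last joint's range is limited). The gripper opens to 85 mm and grips with 20 to 120 N. Pads are 22 mm wide; open, the fingers measure 114 mm over their backs; the gripper's body (76 mm by 85 mm) begins 54 mm behind the grasp point. The pads swing forward as they close: fully open they stand 13 mm farther back than shut.
Start: joints at [-1.325, 0.353, 1.633, -0, 1.155, -0.002], TCP at [153.293, -605.912, 231.281] pointing down, gripper open.
Joint ranges: [-2.63, 2.63], [-0.92, 2.1], [0.06, 2.66], [-1.3, 4.44], [0, 2.69], [-3.02, 3.02]. Speed limits (rad/s): [2.22, 2.22, 2.79, 3.14, 3.14, 3.14].

INTERFACE

Orientations are given as [roll, pitch, yaw] about the fixed x, y, z axes, in that order (R = Rz(yaw) Ry(pitch) Rx(roll)).
In Python, from rig import r, grab_frame, camera_params, sign_off gives the robot as it stands.
- The arm moves only by the tool drive_tool, never from a script. Its argument "rows" is one flat list of numbers, 7 for each row, row after row: the shift along the tool's x, y, z in mm, then the turn, a rotation vector about the tool's x, y, z in degrees, then the opening in per cent of the stroke, from 0 (shut) to 100 (fully open). In form: [x, y, z, rx, ry, rz, fingers, x, y, z, rx, ry, rz, fingers, ...]. A call has 1 to 10 rows; each row is the pose to reach, as a shift and turn from the pose measured when the call began, along the tool's axes at that moment; what a row does not reach only later rows make up. A row lasts 1/8 s, in which the tool goes at most 62.5 mm and 10.7 degrees, less where a joint would pass 70% of its speed; a pose out of reach is approached as far as the arm can. A call with a gripper value outside its range is refused whole. The fingers move at their own pace and stop on an object; "newtons" is the grip in N (left out, the last holds). Time passes only in rows, so rows that repeat a pose let the fingers close. It gives the time, the measured TCP pose, the force and the opening at its end, in the units of the state.
- r.sense(): the state, without advancing time (a new reading comes with each control period).
- grab_frame(name): name is "side" or "top" or "wrist"; returns the picture (480x640x3 uint8, red, green, blue); there is no depth.
- camera_params(name): a dict with "vertical_fov" (degrees; the focal length in pixels is half the picture's height over the tangent of half this angle, whatever the lens; pixels are square), "cx", "cy" (the principal point, pixels), "k1" (the pictures are not rectified: a ray, as slopes to the right and down, at radius r is drawn at 1 + k1 r^2 times it, then the intrinsics apply), "pose" (4x4, takes a point from camera to world coordinates); the wrist camera has in their place "tool_from_camera" (4x4, takes a point from camera to tool coordinates, whose origin is the TCP and whose axes are the tool frame's). Camera axes: x right, y down, z forward; pixel columns grow to the right and rows downward; lengths in mm; the calibration is good to about 2 mm. A picture is of the moment at which its call begins: read the wrist's pose just before it. camera_params takes no time and is no camera call.
- sign_off(): hands the job in, once; it reports no verdict.
The state is a dict: "clock": time; "qpos": joint angles; "qvel": joint speeds; "joint_efforts": joint torques, N m; "eef_pos": TCP position; "tcp_rot": TCP orientation; "contact_force": force on the tool from outside, world axes, zero at the start; "wrist_torque": the same for the moment, N m; "opening": opening from 0.0 (shut) to 1.0 (fully open).
Only numpy, scipy, OpenCV 4.12 (cv2) and the standard library are available. Lean on these libraries where they do the work, as an engineer would, in place of code of your own. Each camera call takes 0.05 s, during which the arm holds its last target.

TASK

Fit the new sanding sleeve to the spindle sander: stand the sleeve, which lies on the bench, up on its end beside the drum and let go of it, then take it again by its upper half and slide it down over the rubber drum, keeping hold of it until it is nearly down so that it does not drop. When it rests fully home on the steel flange, turn the red clamp knob clockwise as far as it goes, and let go; leave the other things on the bench where they are.

Things in the scene. Friction and masses are not known exactly. Their poses are not given: they have to be found in the camera images.
- sleeve_mid (a point): Middle (half-way along, on the axis) of the new sanding sleeve: a stiff tube, red-brown abrasive outside, light tan ends and bore, 46 mm outside, 41 mm bore, 115 mm long, about 90 g, loose, both ends alike. Its own x axis runs along the tube. At the start it lies flat on the white bench, middle 23 mm up. Let go leaning up to about 10 degrees on its end, it rights itself.
- sander: Spindle sander, fixed, let into the bench; origin on the upright drum's axis at bench height, z up. Aluminium table 260 mm (x) by 240 mm (y), 12 mm above the bench; yellow switch box at its +x +y corner, 60 mm above the bench, 130 mm from the axis. In the middle a steel flange 60 mm across, top 20 mm above the bench, and on it the black rubber drum.
- drum_top (a point): Centre of the top of the upright black rubber drum, on its axis, 133 mm above the bench, z up. The drum is 38 mm across, its top 5 mm bevelled in to 29 mm. The sleeve goes over it with 1.5 mm clearance all round and is home when its lower end rests on the flange: its middle is then 77.5 mm and its top 135 mm above the bench.
- clamp (a joint): Angle of the red clamp knob on top of the drum, rad: near 0 (0 to 0.15) loose, grows clockwise seen from above, stop at 1.25. Light friction (about 0.06 N m), stays where it is left.
- clamp_grip (a point): Grip point of the red clamp knob, on the drum's axis 158 mm above the bench, 5 mm below the top of its upright bar. The bar is 28 mm long along this point's x, 11 mm thick along y, and passes through the sleeve's bore. It stands 28 mm above the top of the sleeve when that is home: grip the sleeve near its upper end, and keep the fingers above 135 mm when gripping the knob.
- toy_wheel: Bystander: loose plywood disc 72 mm across, 12 mm thick, lying on the sander's table beside the drum; origin at the centre of its underside.
- cleaning_stick: Bystander: tan rubber cleaning block 190 x 38 x 38 mm lying on the bench beyond the work; origin at the centre of its underside, x along it. (Well out to the left a fixed rack of spare bobbins, 145 mm high, and to the right a blue scrap bin with worn sleeves are only dressing.)
- pen_pot: Bystander: white pot with a pink band, 76 mm across, 95 mm high, full of pens reaching 147 mm, standing on the bench beyond the work; origin at the centre of its underside.
There are look-alikes about, which are no part of the job. Of the things like the part that bears sleeve_mid, leave any that is pink or turquoise; of the rest the larger one is meant.

How it is judged (in metres and radians):
On the way, in this order (a step that is already met when the one before it is completed fails the run):
1. the sleeve stands on end on the bench or the sander's table, clear of the drum, let go and still (angle between the x axis of sleeve_mid and the z axis of drum_top, either way round below 0.12 rad and height (world z) of sleeve_mid below 0.085 m and horizontal distance between sleeve_mid and drum_top above 0.06 m and contact force between the fingers and sleeve below 0.05 N and linear speed of sleeve below 0.03 m/s), for 0.2 s.
2. the sleeve, held again, is threaded at least 20 mm over the drum (angle between the x axis of sleeve_mid and the z axis of drum_top, either way round below 0.08 rad and horizontal distance between sleeve_mid and drum_top below 0.005 m and z of sleeve_mid in the frame of drum_top below 0.0375 m and contact force between the fingers and sleeve above 0.3 N), for 0.05 s.
3. still held by its upper half, the sleeve is within 20 mm of home (horizontal distance between sleeve_mid and drum_top below 0.004 m and z of sleeve_mid in the frame of drum_top below -0.0355 m and z of the grasp point in the frame of drum_top above -0.055 m and contact force between the fingers and sleeve above 0.3 N), for 0.05 s.
4. with the sleeve home on the flange, the clamp knob is turned clockwise to its stop (z of sleeve_mid in the frame of drum_top below -0.053 m and horizontal distance between sleeve_mid and drum_top below 0.003 m and value of joint clamp above 1.1 rad), for 0.1 s.
At the end, for the whole second after the job is handed in: The sleeve is on the drum (axis within 3 mm, 0.04 rad), its lower end within 2.5 mm of the flange, at rest; the clamp knob stands at 1.1 rad or more of its 1.25; everything is let go and the bystanders have not moved more than 30 mm (all of step 4 and angle between the x axis of sleeve_mid and the z axis of drum_top, either way round below 0.04 rad and linear speed of sleeve below 0.02 m/s); the robot touches nothing.
It fails at once if the toy wheel, the cleaning stick or the pen pot is moved more than 30 mm (distance of any of toy_wheel, cleaning_stick, pen_pot from where it was at the start of the episode above 0.03 m).
It also fails if it takes over 72 s, if anything falls off the work surface, if the arm or the gripper's body presses on something with over 40 N, if the wrist force passes 120 N, or if a joint passes its speed limit or range.

## Working session

There is one attempt and no reset: what is moved stays moved. The work goes in short steps, Python scripts to look and compute and a tool call to move; the robot and the scene stay as the last step left them, time stands still between calls to the robot, and variables do not carry over. Pictures are saved under pics/ and viewed, and the job is handed in when it is done.

Besides the shell and the picture viewer there is one more tool, called by a JSON object that holds its "name" and its "arguments", one argument or row to a line. drive_tool: Moves the arm, as the interface text tells. Its arguments: {"type":"object","properties":{"rows":{"type":"array","items":{"type":"number"}},"newtons":{"type":"number"}},"required":["rows"]}

```bash
mkdir -p pics; ls; python3 - <<'E'
from rig import r, grab_frame, camera_params
import cv2,numpy as np
print(r.sense())
for n in ['side','top','wrist']:
    print(n,camera_params(n)); cv2.imwrite(f'pics/{n}0.png',grab_frame(n)[:,:,::-1])
E
```

```text
pics
{'clock': 0.0, 'qpos': array([-1.32540572e+00,  3.53657908e-01,  1.63417390e+00,  3.10295199e-05,
        1.15524054e+00, -2.38892367e-03]), 'qvel': array([-5.91331990e-04,  1.26682480e-03,  4.09554315e-04, -5.27691620e-04,
        2.29745021e-03, -6.84900292e-05]), 'joint_efforts': array([ 1.87420839e-03, -6.05234456e+01, -3.42069089e+01,  2.01266153e-04,
        9.32268013e-03, -3.23892516e-05]), 'eef_pos': array([ 153.17362386, -605.40904509,  230.53859633]), 'tcp_rot': array([-1.59235581,  1.56931636,  1.79700383]), 'contact_force': array([-0.28893442, -0.37226787, -0.66082091]), 'wrist_torque': array([ 0.00865785,  0.00758168, -0.00812086]), 'opening': 0.9982366843644143}
side {'vertical_fov': 54.282191791471504, 'cx': 314.4933040637247, 'cy': 242.38705203234912, 'k1': -0.017145545334375883, 'pose': array([[-8.99934420e-01, -2.40643940e-01,  3.63604914e-01,
         3.12570600e+02],
       [-4.36022620e-01,  4.93764475e-01, -7.52383492e-01,
         6.64678813e+02],
       [ 1.52133871e-03, -8.35635769e-01, -5.49281847e-01,
         5.78098316e+02],
       [ 0.00000000e+00,
[... 318 characters left out ...]
, -3.23223165e-02,
         3.78622021e+01],
       [ 3.76178966e-02, -1.60416562e-01, -9.86332307e-01,
         9.68201186e+02],
       [ 0.00000000e+00,  0.00000000e+00,  0.00000000e+00,
         1.00000000e+00]])}
wrist {'vertical_fov': 58.96583165110701, 'cx': 317.24705836506826, 'cy': 236.85210948219253, 'k1': -0.10051713288346538, 'tool_from_camera': array([[ 1.28049150e-04, -2.77084367e-01,  9.60845584e-01,
        -1.42931517e+02],
       [ 9.99999461e-01, -9.54164879e-04, -4.08424891e-04,
        -3.83846396e-02],
       [ 1.02997326e-03,  9.60845119e-01,  2.77084096e-01,
        -7.07715225e+01],
       [ 0.00000000e+00,  0.00000000e+00,  0.00000000e+00,
         1.00000000e+00]])}
```

View pics/top0.png

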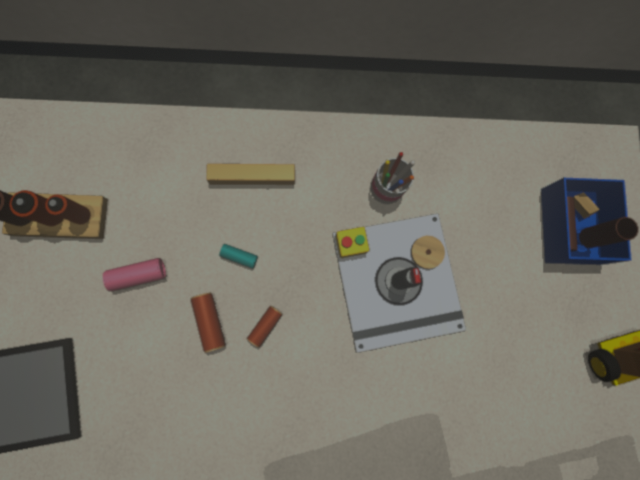

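View pics/side0.png

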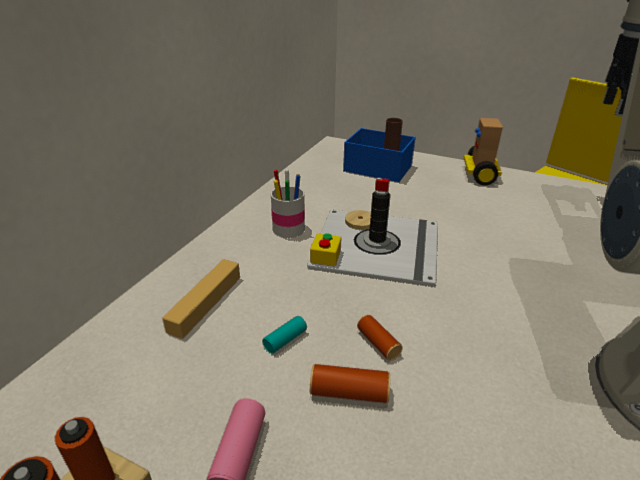

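View pics/wrist0.png

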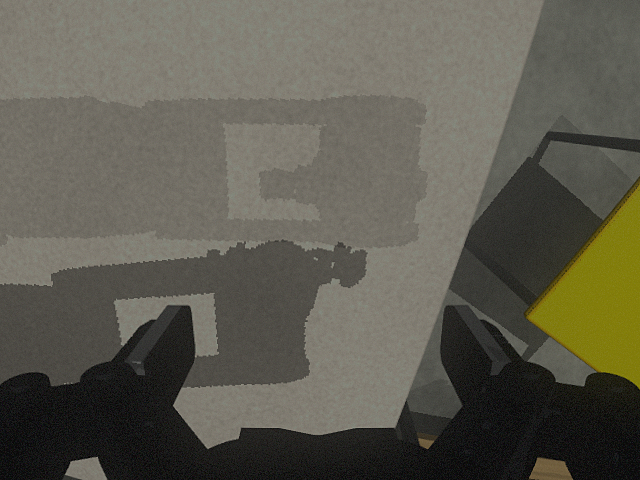

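The top view shows these sleeve-like things: red-brown large (208,322), red-brown small (265,327), pink (134,275), turquoise (238,256), the rack bobbins (25,205) and the worn sleeve in the bin (610,233). By the description I choose (208,322). Next I measure it and check it in a close crop.

```bash
cat > h.py <<'E'
from rig import r, grab_frame, camera_params
import cv2,numpy as np
from scipy.spatial.transform import Rotation as R
def toolT(s):
    T=np.eye(4);T[:3,:3]=R.from_euler('xyz',s['tcp_rot']).as_matrix();T[:3,3]=s['eef_pos'];return T
def cam(n,s=None):
    p=camera_params(n);f=240/np.tan(np.radians(p['vertical_fov']/2))
    K=np.array([[f,0,p['cx']],[0,f,p['cy']],[0,0,1]]);d=np.array([p['k1'],0,0,0,0])
    T=p['pose'] if 'pose' in p else toolT(s)@p['tool_from_camera']
    return K,d,T
def ray(c,uv):
    K,d,T=c;q=cv2.undistortPoints(np.array(uv,float).reshape(-1,1,2),K,d).reshape(-1,2)
    v=np.c_[q,np.ones(len(q))]@T[:3,:3].T
    return T[:3,3],v/np.linalg.norm(v,axis=1,keepdims=True)
def onz(c,uv,z):
    o,v=ray(c,uv);return o+v*((z-o[2])/v[:,2])[:,None]
def tri(*cu):
    A=np.zeros((3,3));b=np.zeros(3)
    for c,uv in cu:
        o,v=ray(c,[uv]);P=np.eye(3)-np.outer(v[0],v[0]);A+=P;b+=P@o
    return np.linalg.solve(A,b)
def proj(c,P):
    K,d,T=c;Ti=np.linalg.inv(T);rv=cv2.Rodrigues(Ti[:3,:3])[0]
    return cv2.projectPoints(np.array(P,float).reshape(-1,1,3),rv,Ti[:3,3],K,d)[0].reshape(-1,2)
def blobs(img,lo,hi,amin=30):
    h=cv2.cvtColor(img,cv2.COLOR_RGB2HSV)
    m=cv2.inRange(h,lo,hi)
    cs,_=cv2.findContours(m,cv2.RETR_EXTERNAL,cv2.CHAIN_APPROX_NONE)
    return [c for c in cs if cv2.contourArea(c)>amin]
E
python3 - <<'E'
from h import *
t=cv2.imread('pics/top0.png')[:,:,::-1].copy();s=cv2.imread('pics/side0.png')[:,:,::-1].copy()
for n,im in (('top',t),('side',s)):
    c=cam(n)
    for lo,hi in (((0,130,60),(13,255,255)),((170,150,60),(180,255,255))):
        for b in blobs(im,lo,hi,15):
            (u,v),wh,a=cv2.minAreaRect(b)
            bx=cv2.boxPoints(((u,v),wh,a))
            print(n,lo[0],np.round((u,v)),np.round(wh),round(a),onz(c,[(u,v)],23)[0].round())
cv2.imwrite('pics/crop.png',np.hstack([cv2.resize(t[270:370,170:300],None,fx=3,fy=3,interpolation=2),cv2.resize(t[210:340,330:470],(323,300),interpolation=2)])[:,:,::-1])
cv2.imwrite('pics/crop2.png',cv2.resize(s[160:410,260:460],None,fx=3,fy=2.4,interpolation=2)[:,:,::-1])
E
```

```text
top 0 [264. 326.] [12. 39.] 36 [461. 107.  23.]
top 0 [207. 322.] [54. 18.] 76 [466. 224.  23.]
top 0 [417. 276.] [13.  5.] 79 [ 576. -212.   23.]
top 0 [346. 242.] [9. 9.] 90 [644. -61.  23.]
top 0 [ 56. 204.] [19. 22.] 90 [702. 558.  23.]
top 0 [ 24. 204.] [25. 29.] 90 [701. 626.  23.]
side 0 [ 26. 468.] [23. 53.] 90 [781. 525.  23.]
side 0 [ 75. 449.] [63. 39.] 87 [747. 479.  23.]
side 0 [350. 383.] [76. 31.] 6 [467. 223.  23.]
side 0 [377. 335.] [46. 20.] 45 [465. 110.  23.]
side 0 [324. 243.] [ 8. 10.] 90 [ 661. -102.   23.]
side 0 [382. 185.] [12. 12.] 90 [ 640. -424.   23.]
side 0 [276. 176.] [14.  4.] 84 [ 920. -348.   23.]
side 170 [288. 218.] [16. 31.] 88 [ 781. -161.   23.]
```

View pics/crop.png

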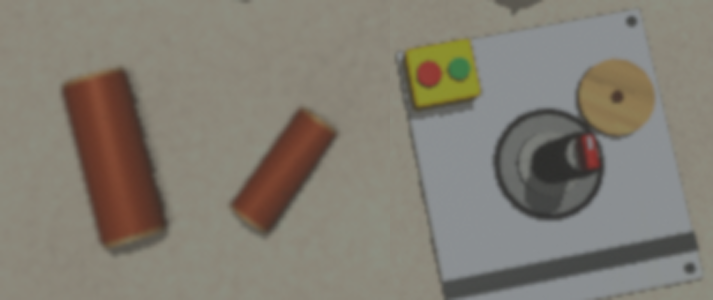

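View pics/crop2.png

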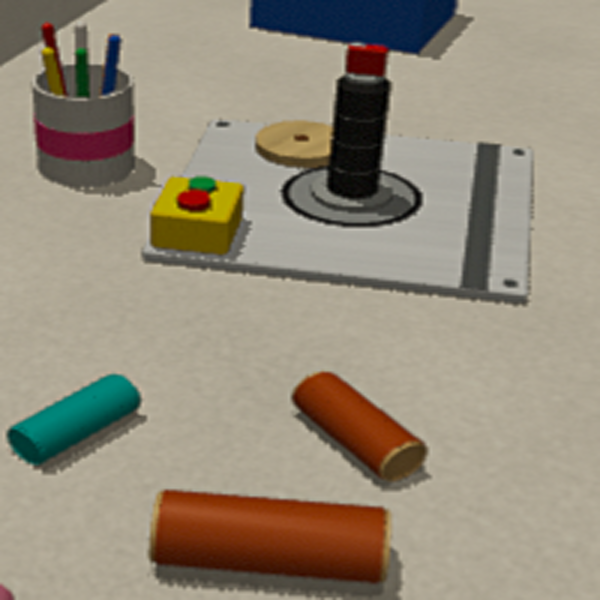

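The crop confirms the choice: the large red-brown tube at (208,322) is clearly bigger than the one at (265,327), and its ends are tan. Now for accurate measurements of the sleeve axis, drum and knob.

```bash
python3 - <<'E'
from h import *
t=cv2.imread('pics/top0.png')[:,:,::-1].copy();s=cv2.imread('pics/side0.png')[:,:,::-1].copy()
T,S=cam('top'),cam('side')
# sleeve incl. tan ends: saturation mask near
for n,im,c,(x0,y0,x1,y1) in (('top',t,T,(180,280,240,365)),('side',s,S,(300,355,400,412))):
    m=np.zeros(im.shape[:2],np.uint8);m[y0:y1,x0:x1]=255
    h=cv2.cvtColor(im,cv2.COLOR_RGB2HSV)
    k=cv2.inRange(h,(0,90,50),(25,255,255))&m
    cn=max(cv2.findContours(k,0,1)[0],key=cv2.contourArea)
    rc=cv2.minAreaRect(cn);bx=cv2.boxPoints(rc)
    e=[np.linalg.norm(bx[i]-bx[(i+1)%4]) for i in range(4)]
    i=int(np.argmin(e[:2]));e1=(bx[i]+bx[(i+1)%4])/2;e2=(bx[(i+2)%4]+bx[(i+3)%4])/2
    W=onz(c,[e1,e2,rc[0]],23)
    print(n,rc,W.round(1),np.linalg.norm(W[0]-W[1]),np.degrees(np.arctan2(*(W[0]-W[1])[[1,0]])))
    if n=='top':tc=rc[0]
    else: print('tri',tri((T,tc),(S,rc[0])))
# knob red
for n,im,c,b in (('top',t,T,(400,260,425,292)),('side',s,S,(370,175,395,195))):
    h=cv2.cvtColor(im,cv2.COLOR_RGB2HSV)
    k=(cv2.inRange(h,(0,120,60),(8,255,255))|cv2.inRange(h,(172,120,60),(180,255,255)))
    m=np.zeros_like(k);m[b[1]:b[3],b[0]:b[2]]=255
    ys,xs=np.nonzero(k&m);print(n,xs.min(),xs.max(),ys.min(),ys.max(),xs.mean(),ys.mean())
cv2.imwrite('pics/knob.png',np.hstack([cv2.resize(t[250:310,370:430],(480,480),interpolation=0),cv2.resize(s[170:260,350:410],(320,480),interpolation=0)])[:,:,::-1])
E
```

```text
top ((207.47061157226562, 321.88238525390625), (56.753334045410156, 21.3431339263916), 75.96376037597656) [[522.5 240.8  23. ]
 [412.  205.1  23. ]
 [466.7 222.8  23. ]] 116.16120194276562 17.889655806722068
side ((349.8988037109375, 383.0916748046875), (80.41914367675781, 31.95650863647461), 5.8263421058654785) [[523.9 242.3  23. ]
 [411.3 204.6  23. ]
 [467.2 223.2  23. ]] 118.73181799114225 18.526780868967094
tri [466.98207185 222.92870729  22.70160196]
top 413 420 269 282 416.41818181818184 277.03636363636366
side 376 388 179 191 381.87333333333333 184.48
```

View pics/knob.png

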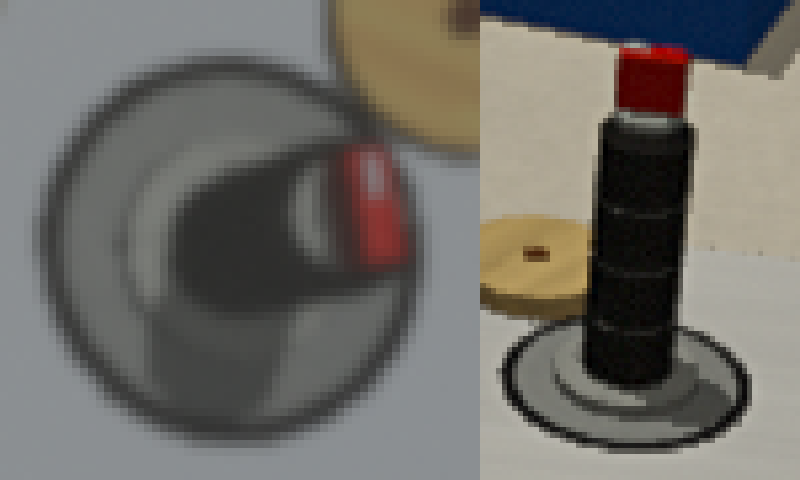

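```bash
python3 - <<'E'
from h import *
T,S=cam('top'),cam('side')
print('ring top',onz(T,[(398.5,280.75)],12)); 
# side ring: x 503..748,y 318..450 of zoom 5.333
print('ring side',onz(S,[(350+625.5/5.333,170+384/5.333)],12))
print('knobtop',onz(T,[(417.8,276)],163)); print('tri',tri((T,(417,276)),(S,(382,184.5))))
print('bar dir',onz(T,[(416.3,268),(419.8,284)],163))
# table corner screws
tc=onz(T,[(341,261),(434,216),(464,329),(357,349)],12);print(tc.round())
print('predict knob 158 in side', onz(S,[(382,184.5)],150))
E
```

```text
ring top [[ 564.90408985 -176.11191842   12.        ]]
ring side [[ 384.40991692 -260.07342429   12.        ]]
knobtop [[ 563.82587553 -177.62547048  163.        ]]
tri [ 565.69431525 -179.71936015  148.79446931]
bar dir [[ 578.29745187 -174.97577835  163.        ]
 [ 549.46255307 -181.17490087  163.        ]]
[[ 603.  -51.   12.]
 [ 710. -255.   12.]
 [ 467. -316.   12.]
 [ 420.  -89.   12.]]
predict knob 158 in side [[ 565.71049939 -177.13793462  150.        ]]
```

```bash
cat >> h.py <<'E'
def pose(tilt,yawdeg,sgn):
    """tool x = down tilted by tilt deg toward heading yaw (positive outward along u); tool y = sgn*left normal of u"""
    a=np.radians(yawdeg);b=np.radians(tilt);u=np.array([np.cos(a),np.sin(a),0]);n=np.array([-np.sin(a),np.cos(a),0])*sgn
    x=np.array([0,0,-np.cos(b)])+u*np.sin(b);return np.c_[x,n,np.cross(x,n)]
def delta(p,Rm,grasp=True):
    s=r.sense();T=toolT(s);p=np.array(p,float)
    if grasp:p=p+19*Rm[:,0]
    d=T[:3,:3].T@(p-T[:3,3]);w=np.degrees(R.from_matrix(T[:3,:3].T@Rm).as_rotvec())
    print('shift',d.round(1),'rot',w.round(2),'|d|',np.linalg.norm(d).round(),'ang',np.linalg.norm(w).round(1));return d,w
E
python3 - <<'E'
from h import *
s=r.sense();print(toolT(s).round(3))
u=np.array([np.cos(np.radians(18.1)),np.sin(np.radians(18.1)),0])
g=np.array([467,223,0])+35*u;print(g)
for sg in(1,-1):
    delta(g+[0,0,150],pose(0,18.1,sg))
    delta(g+[0,0,150],pose(-35,18.1,sg))
    delta(g+[0,0,26],pose(-35,18.1,sg))
E
```

```text
[[-0.00000e+00  2.45000e-01 -9.69000e-01  1.53200e+02]
 [ 1.00000e-03 -9.69000e-01 -2.45000e-01 -6.05547e+02]
 [-1.00000e+00 -1.00000e-03 -0.00000e+00  2.30727e+02]
 [ 0.00000e+00  0.00000e+00  0.00000e+00  1.00000e+00]]
[500.26805061 233.87367504   0.        ]
shift [ 100.5 -728.6 -542.3] rot [1.761e+02 1.000e-01 0.000e+00] |d| 914.0 ang 176.1
shift [  97.1 -727.8 -531.5] rot [168.13   1.9   53.01] |d| 906.0 ang 176.3
shift [ 221.1 -727.7 -531.5] rot [168.13   1.9   53.01] |d| 928.0 ang 176.3
shift [ 100.5 -728.6 -542.3] rot [-3.9  -0.    0.06] |d| 914.0 ang 3.9
shift [  97.1 -727.8 -531.5] rot [ -3.76 -34.99   1.25] |d| 906.0 ang 35.2
shift [ 221.1 -727.7 -531.5] rot [ -3.76 -34.99   1.25] |d| 928.0 ang 35.2
```

{"name": "drive_tool", "arguments": {
  "rows": [0, -45, -33, 0, 0, 0, 100, 0, -90, -67, 0, 0, 0, 100, 0, -135, -100, 0, 0, 0, 100, 0, -180, -134, 0, 0, 0, 100, 0, -225, -167, 0, -3, 0, 100, 0, -270, -200, 0, -6, 0, 100, 0, -315, -234, 0, -9, 0, 100, 0, -360, -267, 0, -12, 0, 100, 0, -405, -300, 0, -15, 0, 100, 0, -450, -334, 0, -18, 0, 100]
}}

```text
clock: 1.4
eef_pos: [367.1, -85.6, 231.5]
tcp_rot: [-0.0, 1.256, -2.894]
contact_force: [2.1, -0.7, -0.4]
opening: 1.001
```

```bash
python3 - <<'E'
from h import *
s=r.sense();print(s['qpos'],s['eef_pos'],s['clock'])
u=np.array([np.cos(np.radians(18.1)),np.sin(np.radians(18.1)),0])
g=np.array([467,223,0])+35*u
delta(g+[0,0,150],pose(-35,18.1,-1))
E
```

```text
[-0.1291084   0.13493227  1.96410768 -0.11751419  1.33844131  1.23762051] [367.12994188 -85.57999837 231.45357022] 1.4
shift [  31.3 -276.2 -217.1] rot [ -3.48 -16.94   1.75] |d| 353.0 ang 17.4
```

{"name": "drive_tool", "arguments": {
  "rows": [0, -46, -36, -0.5, -3, 0, 100, 0, -92, -72, -1, -6, 0.5, 100, 5, -138, -108, -1.5, -9, 1, 100, 10, -184, -145, -2, -12, 1, 100, 20, -230, -181, -3, -15, 1.5, 100, 31, -276, -217, -3.5, -17, 1.75, 100, 31, -276, -217, -3.5, -17, 1.75, 100]
}}

```text
clock: 2.28
eef_pos: [489.6, 233.2, 131.2]
tcp_rot: [-0.001, 0.955, -2.823]
contact_force: [-0.6, -0.5, -0.2]
opening: 1.0
```

```bash
python3 - <<'E'
from h import *
s=r.sense();print(s['qpos'],s['eef_pos'],s['clock'],s['contact_force'])
u=np.array([np.cos(np.radians(18.1)),np.sin(np.radians(18.1)),0])
g=np.array([467,223,0])+35*u
delta(g+[0,0,26],pose(-35,18.1,-1))
im=grab_frame('wrist');cv2.imwrite('pics/w1.png',im[:,:,::-1])
c=cam('wrist',s)
h=cv2.cvtColor(im,cv2.COLOR_RGB2HSV)
P=np.array([467,223,23.]);print(proj(c,[P,P+57.5*u,P-57.5*u]).round())
E
```

```text
[0.40894398 0.68630495 1.47153828 0.05199037 1.59754889 1.6448844 ] [489.63651693 233.23427344 131.21697049] 2.275 [-0.61183988 -0.47385399 -0.17397009]
shift [ 98.9   2.8 -69.3] rot [ 0.19  0.28 -0.1 ] |d| 121.0 ang 0.4
[[322. 166.]
 [324.  75.]
 [321. 229.]]
```

View pics/w1.png

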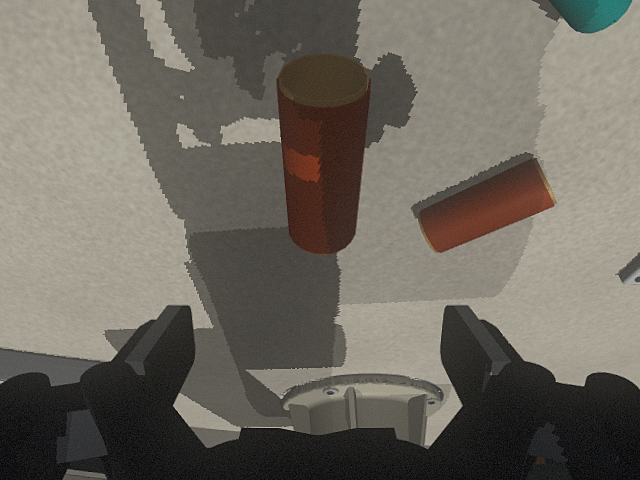

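The wrist view shows the sleeve centred, with its far end at (324,80) against a predicted (324,75). I descend and grip.

{"name": "drive_tool", "arguments": {
  "rows": [33, 1, -23, 0, 0, 0, 100, 66, 2, -46, 0, 0, 0, 100, 99, 3, -69, 0.2, 0.3, 0, 100, 99, 3, -69, 0.2, 0.3, 0, 100, 99, 3, -69, 0.2, 0.3, 0, 0, 99, 3, -69, 0.2, 0.3, 0, 0, 99, 3, -69, 0.2, 0.3, 0, 0, 99, 3, -69, 0.2, 0.3, 0, 0, 99, 3, -69, 0.2, 0.3, 0, 0],
  "newtons": 50
}}

```text
clock: 3.45
eef_pos: [490.9, 228.8, 14.0]
tcp_rot: [0.003, 0.964, -2.823]
contact_force: [2.2, -0.3, 6.6]
opening: 0.528
```

```bash
python3 - <<'E'
from h import *
s=r.sense();print(s['qpos'],s['eef_pos'],s['clock'],s['contact_force'],s['opening'])
T=toolT(s);g=T[:3,3]-19*T[:3,0];print('grasp',g)
for tilt,z in((-35,70),(0,120),(30,130),(55,115)):
    delta([g[0],g[1],z],pose(tilt,18.1,-1))
E
```

```text
[0.40299247 0.82737517 1.50363212 0.04865528 1.41608131 1.63600705] [490.92397611 228.82648515  14.00775394] 3.45 [ 2.15125365 -0.26757317  6.63569912] 0.528294142801685
grasp [501.21588366 232.22162318  29.61383213]
shift [-33.2   0.   23.1] rot [-0.06 -0.22 -0.09] |d| 40.0 ang 0.2
shift [-77.6   0.1  40.7] rot [-0.04 34.78 -0.11] |d| 88.0 ang 34.8
shift [-93.4   0.2  40.1] rot [-1.000e-02  6.478e+01 -1.200e-01] |d| 102.0 ang 64.8
shift [-89.1   0.1  29.7] rot [ 2.000e-02  8.978e+01 -1.200e-01] |d| 94.0 ang 89.8
```

{"name": "drive_tool", "arguments": {
  "rows": [-33, 0, 23, 0, 0, 0, 0, -48, 0, 29, 0, 10, 0, 0, -60, 0, 34, 0, 20, 0, 0, -71, 0, 38, 0, 29, 0, 0, -80, 0, 41, 0, 38, 0, 0, -86, 0, 42, 0, 47, 0, 0, -90, 0, 42, 0, 56, 0, 0, -93, 0, 40, 0, 65, 0, 0, -93, 0, 37, 0, 74, 0, 0, -93, 0, 37, 0, 74, 0, 0]
}}

```text
clock: 4.7
eef_pos: [522.9, 228.5, 133.5]
tcp_rot: [3.087, 0.99, 0.246]
contact_force: [0.9, 0.5, -0.5]
opening: 0.526
```

```bash
python3 - <<'E'
from h import *
s=r.sense();print(s['qpos'],s['eef_pos'],s['clock'],s['contact_force'],s['opening'])
T=toolT(s);g=T[:3,3]-19*T[:3,0];print('grasp',g)
delta([g[0],g[1],115],pose(55,18.1,-1))
delta([g[0],g[1],100],pose(55,18.1,-1))
cv2.imwrite('pics/s2.png',grab_frame('side')[:,:,::-1])
cv2.imwrite('pics/w2.png',grab_frame('wrist')[:,:,::-1])
E
```

```text
[ 0.48871285  0.23175205  2.25204744 -0.97531802  0.16007244  2.69012494] [522.90404791 228.5290193  133.52811999] 4.7 [ 0.8948895   0.54417094 -0.51923989] 0.52589145921964
grasp [512.78867245 225.98987244 149.40993073]
shift [27.4 -1.7 11.8] rot [ 0.17 21.76 -2.22] |d| 30.0 ang 21.9
shift [39.9 -2.2 20. ] rot [ 0.17 21.76 -2.22] |d| 45.0 ang 21.9
```

View pics/s2.png

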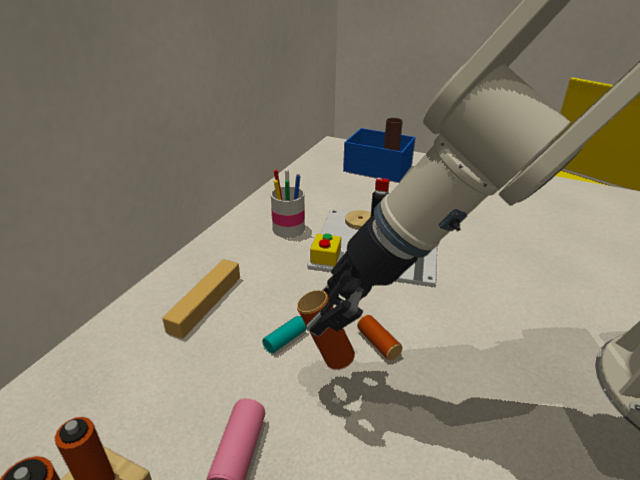

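View pics/w2.png

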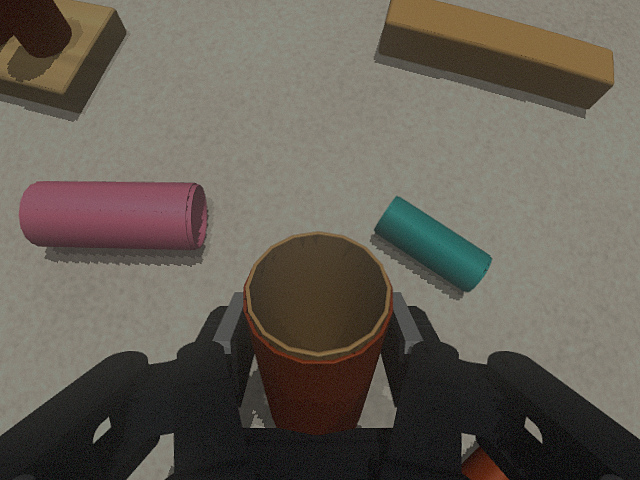

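```bash
cat > kin.py <<'E'
from h import *
from scipy.optimize import least_squares
D=[([-1.32540572,.353657908,1.6341739,3.1e-5,1.15524,-.00238892],[153.17,-605.41,230.54]),
([-0.1291084,0.13493227,1.96410768,-0.11751419,1.33844131,1.23762051],[367.13,-85.58,231.45]),
([0.40894398,0.68630495,1.47153828,0.05199037,1.59754889,1.6448844],[489.64,233.23,131.22]),
([0.40299247,0.82737517,1.50363212,0.04865528,1.41608131,1.63600705],[490.92,228.83,14.01]),
([0.48871285,0.23175205,2.25204744,-0.97531802,0.16007244,2.69012494],[522.90,228.53,133.53])]
def fk(q,p):
    a1,d1,a2,b,a3,L=p
    A=R.from_euler('z',q[0]);B=A*R.from_euler('y',q[1]);C=B*R.from_euler('y',q[2]);E=C*R.from_euler('z',q[3])*R.from_euler('y',q[4])*R.from_euler('z',q[5])
    P=np.array([0,0,d1])+A.apply([a1,0,0])+B.apply([0,0,a2])+C.apply([b,0,a3])+E.apply([0,0,L])
    return P,E
def fit():
    f=lambda p:np.concatenate([fk(q,p)[0]-x for q,x in D])
    return least_squares(f,[0,300,400,0,400,250])
E
python3 - <<'E'
from kin import *
o=fit();print(o.x.round(1),o.fun.round(1))
s=r.sense();P,E=fk(s['qpos'],o.x);T=toolT(s);print((E.as_matrix().T@T[:3,:3]).round(3))
t=cv2.imread('pics/top0.png')[:,:,::-1].copy();c=cam('top')
for n,uv in dict(turq=(238,256),pink=(134,275),stickL=(207,180),stickR=(294,182),small=(265,327)).items():print(n,onz(c,[uv],15).round())
E
```

```text
[3.000e-01 2.934e+02 5.675e+02 5.810e+01 4.938e+02 3.421e+02] [-1.5 -0.2 -0.  -0.  -1.4 -0.   0.7 -1.4  0.   0.7 -1.4  0.1  0.6 -1.3
 -0.1]
[[ 0. -1. -0.]
 [ 0.  0. -1.]
 [ 1.  0.  0.]]
turq [[606. 169.  15.]]
pink [[559. 384.  15.]]
stickL [[771. 246.  15.]]
stickR [[774.  56.  15.]]
small [[459. 105.  15.]]
```

```bash
cat >> kin.py <<'E'
p0=fit().x;M=np.array([[0,-1,0],[0,0,-1],[1,0,0.]])
lo=np.array([-2.63,-.92,.06,-1.3,0,-3.02]);hi=np.array([2.63,2.1,2.66,4.44,2.69,3.02])
def ik(g,Rm,q0):
    t=np.array(g)+19*Rm[:,0]
    def f(q):
        P,E=fk(q,p0);return np.r_[(P-t)/100,R.from_matrix(Rm.T@E.as_matrix()@M).as_rotvec()*3]
    o=least_squares(f,np.clip(q0,lo+.01,hi-.01),bounds=(lo,hi));return o.x,np.linalg.norm(o.fun)
E
python3 - <<'E'
from kin import *
for az in (18.1,):
  for rad in (550,600,650,700,750):
    for tilt in (30,40,50,60):
        a=np.radians(22);q,e=ik([rad*np.cos(a),rad*np.sin(a),110],pose(tilt,22,-1),[.4,.8,1.2,0.05,.5,1.6])
        print(rad,tilt,q.round(2),round(e,3))
# sideways option at 552 radius, both heading directions
for y,sg in ((110,-1),(110,1),(-70,-1),(-70,1)):
  for q4 in(1.5,-1.2):
    q,e=ik([500,233,100],pose(75,y,sg),[.4,.5,1.6,q4,1.5,0]);print(y,sg,q.round(2),round(e,3))
E
```

```text
550 30 [ 0.38  0.3   2.27 -0.    0.05  1.57] 0.0
550 40 [ 0.38  0.27  2.28 -0.17  0.    1.74] 0.375
550 50 [0.38 0.23 2.28 0.74 0.   0.83] 0.83
550 60 [ 0.38  0.19  2.29 -0.95  0.    2.52] 1.283
600 30 [ 0.38  0.36  2.16 -0.    0.1   1.57] 0.0
600 40 [ 0.38  0.34  2.2  -0.17  0.    1.75] 0.31
600 50 [0.38 0.31 2.19 0.28 0.   1.29] 0.772
600 60 [0.38 0.27 2.19 0.28 0.   1.29] 1.233
650 30 [ 0.38  0.41  2.06 -0.    0.15  1.57] 0.0
650 40 [ 0.38  0.4   2.11 -0.38  0.    1.95] 0.235
650 50 [ 0.38  0.38  2.11 -0.88  0.    2.45] 0.703
650 60 [0.38 0.35 2.1  0.27 0.   1.3 ] 1.17
700 30 [0.38 0.47 1.95 0.   0.2  1.57] 0.0
700 40 [0.38 0.46 2.03 0.58 0.   1.  ] 0.153
700 50 [0.38 0.44 2.02 0.04 0.   1.53] 0.625
700 60 [0.38 0.42 2.01 0.02 0.   1.55] 1.097
750 30 [0.38 0.53 1.84 0.   0.25 1.57] 0.0
750 40 [0.38 0.52 1.94 0.99 0.   0.58] 0.064
750 50 [0.38 0.51 1.93 0.01 0.   1.56] 0.539
750 60 [ 0.38  0.49  1.92 -0.26  0.    1.83] 1.015
110 -1 [-0.1   0.89  1.79  1.06  1.53 -1.16] 0.0
110 -1 [-0.1   0.89  1.79  1.06  1.53 -1.16] 0.0
110 1 [-0.1   0.89  1.79  1.06  1.53  1.99] 0.0
110 1 [ 0.66  0.24  2.32 -1.26  0.   -1.16] 3.705
-70 -1 [ 0.79  0.83  2.26  4.44  1.22 -1.4 ] 2.372
-70 -1 [ 0.93  0.92  1.68 -0.94  1.62 -2.02] 0.0
-70 1 [ 0.93  0.92  1.68 -0.94  1.62  1.12] 0.0
-70 1 [ 0.93  0.92  1.68 -0.94  1.62  1.12] 0.0
```

```bash
python3 - <<'E'
from kin import *
s=r.sense();q=np.array([.42,.5,2.0,0,.35,1.65])
G=[500,233,150]
for tilt,hd in ((20,18),(20,28),(20,38),(20,48),(20,58),(20,68),(28,68),(36,68),(46,68),(55,68)):
    q,e=ik(G,pose(tilt,hd,-1),q);print(tilt,hd,q.round(2),round(e,3))
for hd in(78,88,98):
    q,e=ik(G,pose(55,hd,-1),q);print(tilt,hd,q.round(2),round(e,3))
q,e=ik([500,233,93],pose(55,98,-1),q);print(hd,q.round(2),round(e,3))
print([ (h_,ik([500,233,93],pose(55,h_,-1),q)[0].round(2),round(ik([500,233,93],pose(55,h_,-1),q)[1],3)) for h_ in(68,78,88)])
E
```

```text
20 18 [ 0.47  0.24  2.12 -0.12  0.44  1.82] 0.0
20 28 [0.42 0.24 2.12 0.05 0.43 1.46] 0.0
20 38 [0.38 0.24 2.11 0.22 0.46 1.11] 0.0
20 48 [0.34 0.25 2.1  0.34 0.5  0.79] 0.0
20 58 [0.31 0.27 2.08 0.43 0.57 0.53] 0.0
20 68 [0.28 0.29 2.05 0.47 0.64 0.3 ] 0.0
28 68 [ 0.21  0.29  2.11  0.76  0.6  -0.02] 0.0
36 68 [ 0.13  0.31  2.17  1.08  0.62 -0.38] 0.0
46 68 [ 0.04  0.36  2.22  1.4   0.73 -0.76] 0.0
55 68 [-0.03  0.44  2.26  1.59  0.88 -1.02] 0.0
55 78 [-0.06  0.48  2.17  1.37  0.97 -0.96] 0.0
55 88 [-0.06  0.52  2.07  1.2   1.08 -0.93] 0.0
55 98 [-0.05  0.56  1.97  1.05  1.18 -0.92] 0.0
98 [-0.05  0.67  1.97  1.1   1.13 -1.02] 0.0
[(68, array([-0.03,  0.58,  2.26,  1.7 ,  0.89, -1.21]), np.float64(0.0)), (78, array([-0.06,  0.61,  2.17,  1.46,  0.95, -1.12]), np.float64(0.0)), (88, array([-0.06,  0.63,  2.07,  1.26,  1.04, -1.06]), np.float64(0.0))]
```

```bash
python3 - <<'E'
from kin import *
print('tilt now',np.degrees(np.arcsin(np.linalg.norm(toolT(r.sense())[:2,0]))))
for t,h_ in ((27,18),(20,18),(20,27),(20,36),(20,45),(20,54),(20,62),(20,70),(27,70)):
    delta([500,233,150],pose(t,h_,-1))
E
```

```text
tilt now 33.29110684409726
shift [ -6.2 -11.   10.1] rot [-0.2  -6.23 -2.13] |d| 16.0 ang 6.6
shift [ -6.6 -11.   12.4] rot [ -0.33 -13.23  -2.12] |d| 18.0 ang 13.4
shift [ -6.7 -12.   12.5] rot [ -8.4  -13.06  -6.16] |d| 19.0 ang 16.7
shift [ -6.9 -13.   12.7] rot [-16.46 -12.83 -10.19] |d| 19.0 ang 23.2
shift [ -7.1 -13.9  13. ] rot [-24.53 -12.55 -14.21] |d| 20.0 ang 31.0
shift [ -7.4 -14.8  13.5] rot [-32.6  -12.21 -18.23] |d| 21.0 ang 39.3
shift [ -7.8 -15.4  13.9] rot [-39.78 -11.87 -21.79] |d| 22.0 ang 46.9
shift [ -8.2 -16.   14.5] rot [-46.96 -11.47 -25.35] |d| 23.0 ang 54.6
shift [ -8.3 -17.7  12.9] rot [-45.25  -4.99 -28.13] |d| 23.0 ang 53.5
```

{"name": "drive_tool", "arguments": {
  "rows": [-6, -11, 10, 0, -6, -2, 0, -7, -11, 12, 0, -13, -2, 0, -7, -12, 12, -8.5, -13, -6, 0, -7, -13, 13, -16.5, -13, -10, 0, -7, -14, 13, -24.5, -12.5, -14, 0, -7, -15, 13, -32.5, -12, -18, 0, -8, -15, 14, -40, -12, -22, 0, -8, -16, 14, -47, -11.5, -25.5, 0, -8, -18, 13, -45, -5, -28, 0, -8, -18, 13, -45, -5, -28, 0]
}}

```text
clock: 6.05
eef_pos: [504.1, 243.1, 134.4]
tcp_rot: [3.139, 1.091, 1.219]
contact_force: [0.9, 0.1, -0.6]
opening: 0.524
```

```bash
python3 - <<'E'
from kin import *
s=r.sense();print(s['qpos'],s['opening'])
for t,h_,z in ((34,73,150),(42,76,150),(48,82,140),(55,88,130),(55,88,110),(55,88,100)):
    delta([500,233,z],pose(t,h_,-1))
E
```

```text
[ 0.20428495  0.29096221  2.09479267  0.73775829  0.62205181 -0.02796617] 0.5244690881710625
shift [-0.  -0.9  0.3] rot [-2.55  6.52 -1.61] |d| 1.0 ang 7.2
shift [-0.5 -1.7 -2.2] rot [-4.91 14.51 -3.5 ] |d| 3.0 ang 15.7
shift [ 7.6 -3.3  0.7] rot [-9.5  20.45 -7.45] |d| 8.0 ang 23.7
shift [15.3 -5.2  3.6] rot [-13.62  27.3  -12.05] |d| 17.0 ang 32.8
shift [33.1 -5.2 12.8] rot [-13.62  27.3  -12.05] |d| 36.0 ang 32.8
shift [41.9 -5.3 17.5] rot [-13.62  27.3  -12.05] |d| 46.0 ang 32.8
```

{"name": "drive_tool", "arguments": {
  "rows": [0, -1, 0, -2.5, 6.5, -1.5, 0, -0.5, -2, -2, -5, 14.5, -3.5, 0, 7, -3, 0, -9.5, 20.5, -7.5, 0, 15, -5, 3.5, -13.6, 27.3, -12, 0, 15, -5, 3.5, -13.6, 27.3, -12, 0, 15, -5, 3.5, -13.6, 27.3, -12, 0]
}}

```text
clock: 6.8
eef_pos: [501.9, 248.7, 120.3]
tcp_rot: [3.138, 0.611, 1.53]
contact_force: [-0.2, 0.1, -0.8]
opening: 0.527
```

```bash
python3 - <<'E'
from kin import *
s=r.sense();print(s['qpos'],s['opening']);T=toolT(s);print((T[:3,3]-19*T[:3,0]).round(1))
cv2.imwrite('pics/s3.png',grab_frame('side')[:,:,::-1])
cv2.imwrite('pics/t3.png',grab_frame('top')[:,:,::-1])
cv2.imwrite('pics/w3.png',grab_frame('wrist')[:,:,::-1])
for z in(110,100,94): delta([500,233,z],pose(55,88,-1))
E
```

```text
[-0.06765334  0.55647921  2.0724374   1.21883365  1.0598096  -0.9777372 ] 0.526898481589344
[501.3 233.2 131.2]
shift [12.1 -0.6 18.4] rot [ 0.16  0.03 -0.16] |d| 22.0 ang 0.2
shift [17.8 -0.7 26.5] rot [ 0.16  0.03 -0.16] |d| 32.0 ang 0.2
shift [21.3 -0.7 31.5] rot [ 0.16  0.03 -0.16] |d| 38.0 ang 0.2
```

View pics/s3.png

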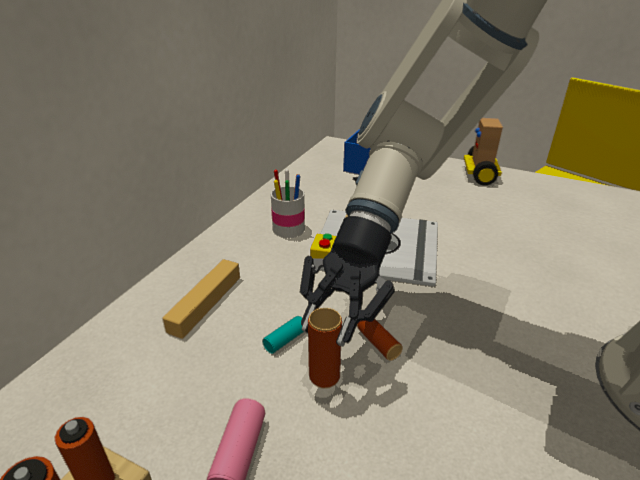

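View pics/t3.png

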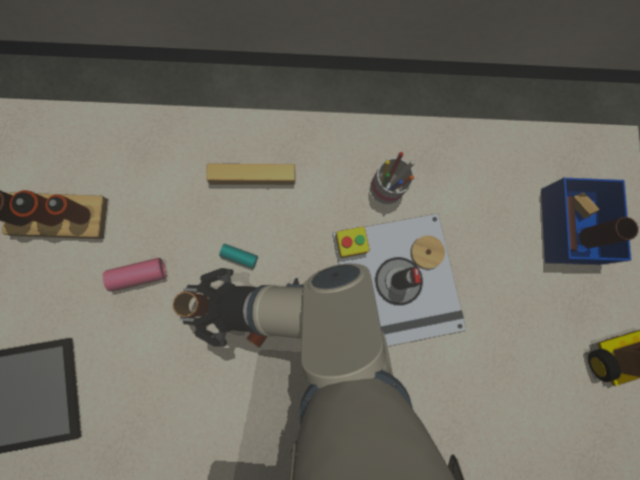

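View pics/w3.png

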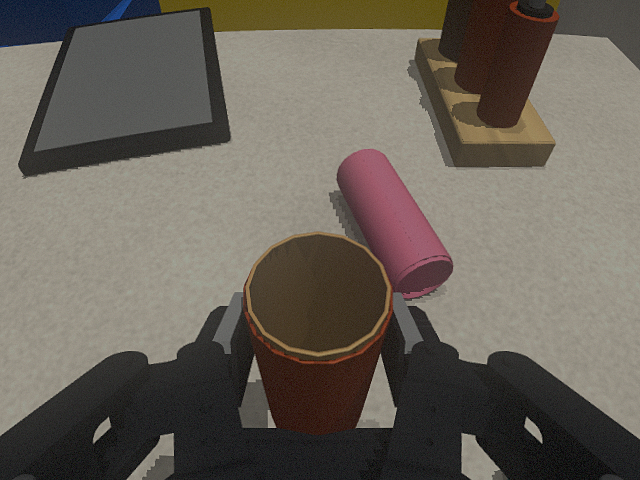

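Upright in the side view at (325,347), with no slip in the wrist view. I lower it.

{"name": "drive_tool", "arguments": {
  "rows": [6, 0, 9, 0, 0, 0, 0, 12, 0, 18, 0, 0, 0, 0, 17, 0, 25, 0, 0, 0, 0, 19.5, 0, 28.5, 0, 0, 0, 0, 21, 0, 31, 0, 0, 0, 0, 21, 0, 31, 0, 0, 0, 0]
}}

```text
clock: 7.7
eef_pos: [501.2, 248.6, 83.4]
tcp_rot: [3.137, 0.611, 1.533]
contact_force: [-0.0, -0.3, -1.2]
opening: 0.523
```

{"name": "drive_tool", "arguments": {
  "rows": [0.8, 0, 1.2, 0, 0, 0, 0, 1.2, 0, 1.7, 0, 0, 0, 0, 1.2, 0, 1.7, 0, 0, 0, 0]
}}

```text
clock: 8.07
eef_pos: [501.4, 248.9, 82.8]
tcp_rot: [3.136, 0.609, 1.532]
contact_force: [-1.6, -3.6, 9.3]
opening: 0.527
```

Contact with the bench (9 N). I release, then back out along the tool axis.

{"name": "drive_tool", "arguments": {
  "rows": [0, 0, 0, 0, 0, 0, 60, 0, 0, 0, 0, 0, 0, 100, 0, 0, 0, 0, 0, 0, 100, 0, 0, 0, 0, 0, 0, 100, -20, 0, 0, 0, 0, 0, 100, -50, 0, 0, 0, 0, 0, 100, -90, 0, 0, 0, 0, 0, 100, -130, 0, 0, 0, 0, 0, 100, -130, 0, 0, 0, 0, 0, 100]
}}

```text
clock: 9.2
eef_pos: [498.7, 140.5, 158.3]
tcp_rot: [3.133, 0.609, 1.528]
contact_force: [0.9, 0.7, 0.1]
opening: 0.999
```

```bash
python3 - <<'E'
from kin import *
s=r.sense();print(s['qpos'],s['opening'])
cv2.imwrite('pics/w4.png',grab_frame('wrist')[:,:,::-1])
a=grab_frame('side');b=grab_frame('top')
cv2.imwrite('pics/st4.png',np.hstack([cv2.resize(a[240:440,200:450],(500,400)),cv2.resize(b[230:380,150:250],(267,400))])[:,:,::-1])
E
```

```text
[-0.28355098  0.49771614  2.03411008  1.02125211  1.20530642 -0.94187479] 0.9990902667016855
```

View pics/w4.png

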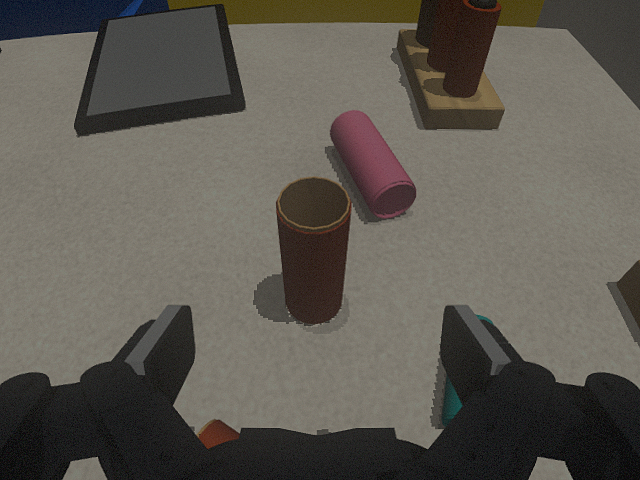

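View pics/st4.png

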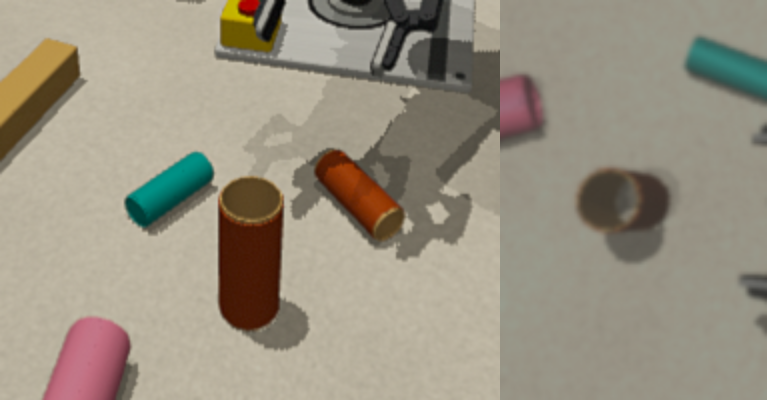

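```bash
python3 - <<'E'
from kin import *
s=r.sense()
print(onz(cam('wrist',s),[(314,204)],115),onz(cam('side'),[(325.5,339.5)],115),onz(cam('top'),[(190.6,304.8)],115))
q=s['qpos']
for g,R_,n in (([500,242,230],pose(0,88,-1),'a'),([500,242,105],pose(0,88,-1),'b')):
    q,e=ik(g,R_,q);print(n,q.round(2),e)
# knob & drum: grip yaws
for hd in (88,58,118,12,-78):
    for sg in(1,-1):
        q2,e=ik([565,-177,180],pose(0,hd,sg),[-.3,.3,1.6,0,1.2,0]);print(hd,sg,q2.round(2),round(e,3))
E
```

```text
[[499.11489822 238.06455752 115.        ]] [[499.98408122 241.67254049 115.        ]] [[500.03662845 238.18038618 115.        ]]
a [ 0.45  0.27  1.8  -0.    1.07  0.49] 2.5292769309035937e-15
b [ 0.45  0.43  1.9  -0.    0.81  0.49] 2.504040135812392e-09
88 1 [-0.3   0.38  1.77  0.    0.99  2.87] 0.0
88 -1 [-0.3   0.38  1.77 -0.    0.99 -0.27] 0.0
58 1 [-0.3   0.38  1.77 -0.    0.99 -2.89] 0.0
58 -1 [-0.3   0.38  1.77  0.    0.99  0.25] 0.0
118 1 [-0.3   0.38  1.77  0.    0.99  2.35] 0.0
118 -1 [-0.3   0.38  1.77  0.    0.99 -0.79] 0.0
12 1 [-0.3   0.38  1.77  0.    0.99 -2.08] 0.0
12 -1 [-0.3   0.38  1.77 -0.    0.99  1.06] 0.0
-78 1 [-0.3   0.38  1.77 -0.    0.99 -0.51] 0.0
-78 -1 [-0.3   0.38  1.77  0.    0.99  2.63] 0.0
```

```bash
python3 - <<'E'
from kin import *
for g,t in (([499,150,190],46),([499,170,200],37),([499,190,210],28),([499.5,205,215],19),([499.7,222,215],10),([499.7,238.5,210],0)):
    delta(g,pose(t,88,-1))
E
```

```text
shift [  5.6   1.9 -28.5] rot [ 0.14 -9.14 -0.15] |d| 29.0 ang 9.1
shift [ 15.6   1.2 -45.2] rot [  0.12 -18.14  -0.16] |d| 48.0 ang 18.1
shift [ 25.2   0.5 -62.1] rot [  0.11 -27.14  -0.17] |d| 67.0 ang 27.1
shift [ 33.1   0.5 -72.2] rot [  0.1  -36.14  -0.18] |d| 79.0 ang 36.1
shift [ 45.1   0.1 -79.7] rot [  0.08 -45.14  -0.19] |d| 92.0 ang 45.1
shift [ 58.9  -0.5 -82.9] rot [  0.07 -55.14  -0.2 ] |d| 102.0 ang 55.1
```

{"name": "drive_tool", "arguments": {
  "rows": [5, 2, -28, 0, -9, 0, 100, 15, 1, -45, 0, -18, 0, 100, 25, 0.5, -62, 0, -27, 0, 100, 33, 0.5, -72, 0, -36, 0, 100, 45, 0, -80, 0, -45, 0, 100, 59, -0.5, -83, 0, -55, 0, 100, 59, -0.5, -83, 0, -55.1, -0.2, 100, 59, -0.5, -83, 0, -55.1, -0.2, 100]
}}

```text
clock: 10.35
eef_pos: [498.3, 239.3, 189.8]
tcp_rot: [-2.217, 1.568, 2.464]
contact_force: [-0.6, -0.3, 0.7]
opening: 0.999
```

```bash
python3 - <<'E'
from kin import *
s=r.sense();print(s['qpos'],s['eef_pos'])
a=grab_frame('wrist')
cv2.imwrite('pics/w5.png',a[:,:,::-1])
print(proj(cam('wrist',s),[[499.7,238.5,115],[499.7,238.5,0]]))
delta([499.7,238.5,103],pose(0,88,-1))
E
```

```text
[0.44340569 0.28712348 1.82873973 0.00309008 1.02700912 0.47296444] [498.29743683 239.3290587  189.83960675]
[[319.6077861  252.23590012]
 [319.1873039  207.67612655]]
shift [106.    1.3   0. ] rot [ 0.1  -0.1   0.11] |d| 106.0 ang 0.2
```

View pics/w5.png

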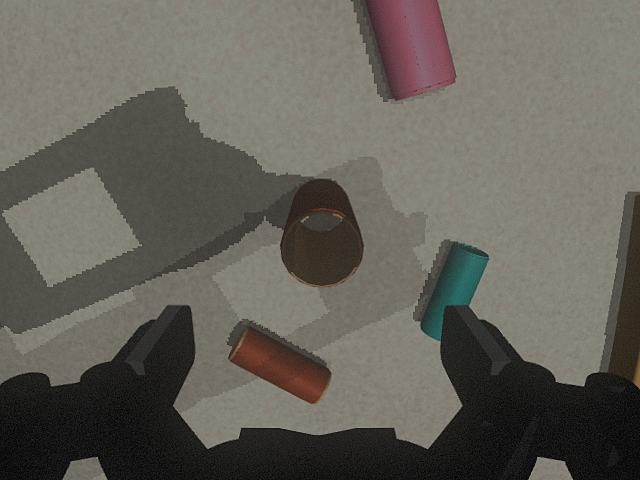

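```bash
python3 - <<'E'
from kin import *
s=r.sense()
p=onz(cam('wrist',s),[(322,248)],115)[0];print(p)
delta([p[0],p[1],103],pose(0,88,-1))
E
```

```text
[501.39981885 239.84144217 115.        ]
shift [106.    3.   -1.4] rot [ 0.1  -0.1   0.11] |d| 106.0 ang 0.2
```

{"name": "drive_tool", "arguments": {
  "rows": [35, 1, 0, 0, 0, 0, 100, 70, 2, -0.5, 0, 0, 0, 100, 92, 2.5, -1, 0.1, -0.1, 0.1, 100, 106, 2.5, -1, 0.1, -0.1, 0.1, 100, 106, 2.5, -1, 0.1, -0.1, 0.1, 100, 106, 2.5, -1, 0.1, -0.1, 0.1, 0, 106, 2.5, -1, 0.1, -0.1, 0.1, 0, 106, 2.5, -1, 0.1, -0.1, 0.1, 0, 106, 2.5, -1, 0.1, -0.1, 0.1, 0],
  "newtons": 40
}}

```text
clock: 11.52
eef_pos: [501.4, 239.8, 85.1]
tcp_rot: [2.099, 1.57, 0.493]
contact_force: [-1.8, -1.0, 5.9]
opening: 0.532
```

```bash
python3 - <<'E'
from kin import *
s=r.sense();print(s['qpos'],s['eef_pos'],s['opening'],s['contact_force'])
delta([565,-177.3,205],pose(0,88,-1))
E
```

```text
[4.43408171e-01 4.30282607e-01 1.89933481e+00 8.58759353e-05
 8.10732567e-01 4.77937525e-01] [501.42730504 239.83748761  85.05512264] 0.532063969445425 [-1.78437343 -1.00182411  5.94672111]
shift [-101.1   78.1  414.6] rot [ 0.02 -0.04 -0.06] |d| 434.0 ang 0.1
```

{"name": "drive_tool", "arguments": {
  "rows": [-25, 0, 0, 0, 0, 0, 0, -70, 0, 0, 0, 0, 0, 0, -120, 4, 20, 0, 0, 0, 0, -165, 12, 65, 0, 0, 0, 0, -190, 22, 115, 0, 0, 0, 0, -190, 31, 165, 0, 0, 0, 0, -190, 41, 215, 0, 0, 0, 0, -190, 50, 265, 0, 0, 0, 0, -190, 60, 315, 0, 0, 0, 0, -190, 66, 350, 0, 0, 0, 0]
}}

```text
clock: 12.78
eef_pos: [555.1, -114.4, 275.2]
tcp_rot: [1.788, 1.569, 0.182]
contact_force: [-0.6, 0.6, -1.4]
opening: 0.535
```

{"name": "drive_tool", "arguments": {
  "rows": [0, 6, 30, 0, 0, 0, 0, 0, 12, 62, 0, 0, 0, 0, 0, 12, 62, 0, 0, 0, 0, 0, 12, 62, 0, 0, 0, 0]
}}

```text
clock: 13.28
eef_pos: [564.6, -176.2, 275.1]
tcp_rot: [2.148, 1.569, 0.542]
contact_force: [-0.6, -0.2, -0.5]
opening: 0.526
```

```bash
python3 - <<'E'
from kin import *
s=r.sense();print(s['qpos'],s['eef_pos'],s['opening'],s['contact_force'])
delta([565,-177.3,300],pose(0,88,-1))
for n in('side','top','wrist'):cv2.imwrite(f'pics/{n}6.png',grab_frame(n)[:,:,::-1])
E
```

```text
[-3.05787373e-01  2.61899659e-01  1.65987503e+00  1.26986916e-03
  1.21876584e+00 -2.70632797e-01] [ 564.63820869 -176.24865077  275.14590763] 0.525645972120503 [-0.5608297  -0.22770651 -0.47968806]
shift [-5.9  0.4  1. ] rot [-0.04 -0.05 -0.08] |d| 6.0 ang 0.1
```

View pics/side6.png

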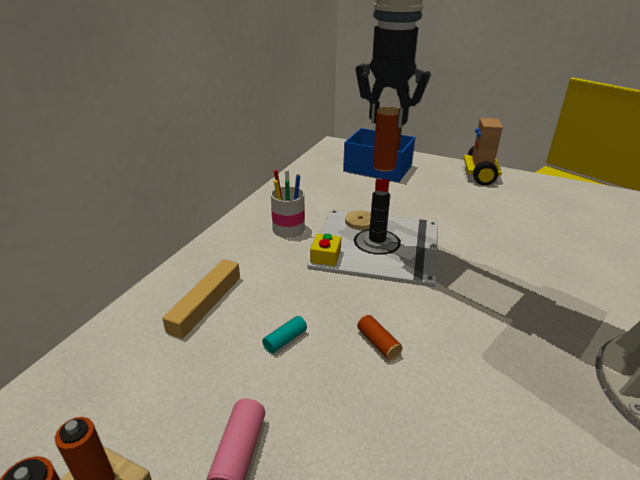

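View pics/top6.png

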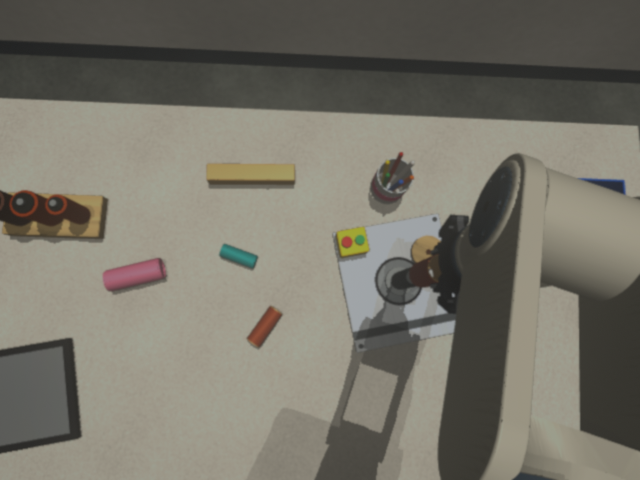

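View pics/wrist6.png

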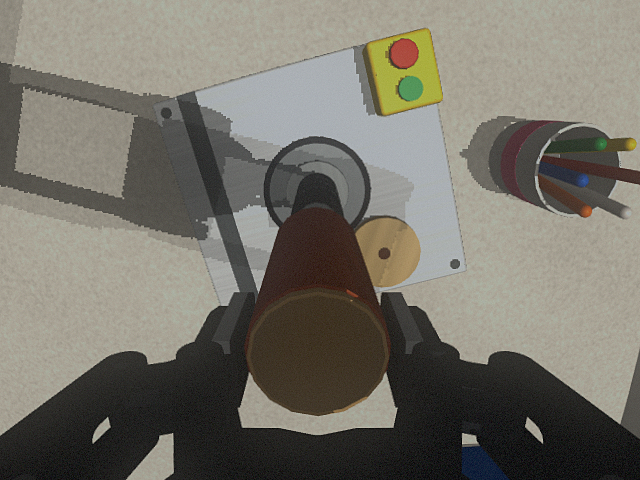

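```bash
python3 - <<'E'
from kin import *
s=r.sense();W=cam('wrist',s);S=cam('side')
im=cv2.imread('pics/wrist6.png')[:,:,::-1]
print('ring w',onz(W,[(317,187)],12), 'rim w',onz(W,[(318,352)],s['eef_pos'][2]+19+11))
sd=cv2.imread('pics/side6.png')[:,:,::-1];s0=cv2.imread('pics/side0.png')[:,:,::-1]
g0=cv2.cvtColor(s0,cv2.COLOR_RGB2GRAY).astype(int)
for v in (195,205,215,225,235):
    xs=np.nonzero(g0[v,360:400]<60)[0]+360;print(v,xs.min(),xs.max(),(xs.min()+xs.max())/2)
h=cv2.cvtColor(sd,cv2.COLOR_RGB2HSV)
for v in (130,140,150,160):
    k=np.nonzero(((h[v,360:415,0]<14)&(h[v,360:415,1]>110)))[0]+360;print('sl',v,k.min(),k.max(),(k.min()+k.max())/2)
z=np.array([30,60,90,120,145,190,210,240,270.])
for x,y in((565,-177.3),(564.6,-176.2)):
    print(np.c_[z,proj(S,np.c_[np.full(9,x),np.full(9,y),z])].round(1).tolist())
E
```

```text
ring w [[ 565.42215971 -172.22002065   12.        ]] rim w [[ 565.37964716 -174.20171913  305.26064751]]
195 373 389 381.0
205 372 388 380.0
215 371 387 379.0
225 369 386 377.5
235 369 395 382.0
sl 130 376 400 388.0
sl 140 375 399 387.0
sl 150 374 396 385.0
sl 160 374 395 384.5
[[30.0, 377.9, 234.0], [60.0, 379.0, 222.2], [90.0, 380.1, 210.1], [120.0, 381.2, 197.5], [145.0, 382.2, 186.7], [190.0, 384.0, 166.5], [210.0, 384.8, 157.2], [240.0, 386.1, 142.8], [270.0, 387.4, 127.9]]
[[30.0, 377.9, 234.2], [60.0, 379.0, 222.5], [90.0, 380.1, 210.3], [120.0, 381.2, 197.8], [145.0, 382.2, 187.0], [190.0, 384.0, 166.8], [210.0, 384.8, 157.4], [240.0, 386.1, 143.0], [270.0, 387.4, 128.1]]
```

```bash
python3 - <<'E'
from kin import *
S=cam('side');T=cam('top')
print('ring side',onz(S,[(377.3,242)],12))
t=cv2.imread('pics/top0.png')[:,:,::-1];s0=cv2.imread('pics/side0.png')[:,:,::-1];w=cv2.imread('pics/wrist6.png')[:,:,::-1]
def ringfit(im,c0,rmin,rmax,asp):
    # radial search: outermost dark minimum
    g=cv2.GaussianBlur(cv2.cvtColor(im,cv2.COLOR_RGB2GRAY),(0,0),.7).astype(float);P=[]
    for a in np.radians(np.arange(0,360,6)):
        rr=np.arange(rmin,rmax,.25);x=c0[0]+rr*np.cos(a);y=c0[1]+rr*np.sin(a)*asp
        v=cv2.remap(g.astype(np.float32),x.astype(np.float32)[None],y.astype(np.float32)[None],1)[0]
        gr=np.gradient(v);i=np.argmax(gr)  # dark->bright outward edge
        if gr[i]>3:P.append((x[i],y[i]))
    P=np.array(P,np.float32)
    for _ in range(3):
        e=cv2.fitEllipse(P);(cx,cy),(A,B),an=e;d=P-[cx,cy];ca,sa=np.cos(np.radians(an)),np.sin(np.radians(an))
        q=np.hypot((d[:,0]*ca+d[:,1]*sa)/(A/2),(-d[:,0]*sa+d[:,1]*ca)/(B/2));P=P[abs(q-1)<.05]
    return e,len(P)
for n,im,c,a in(('top',t,(398.5,280.7),(19,28,1)),('side',s0,(377.3,242),(18,29,.53)),):
    e,k=ringfit(im,c,*a);print(n,e,k,onz(cam(n),[e[0]],12))
# screws
g=cv2.cvtColor(t,cv2.COLOR_RGB2GRAY)
sc=[]
for u,v in((434,219),(460,326),(361,346)):
    p=g[v-6:v+7,u-6:u+7].astype(float);wt=np.clip(120-p,0,None);ys,xs=np.mgrid[v-6:v+7,u-6:u+7];sc.append((float((wt*xs).sum()/wt.sum()),float((wt*ys).sum()/wt.sum())))
Q=onz(T,sc,12);print(sc,Q.round(1),'ctr',(Q[0]+Q[2])/2,np.degrees(np.arctan2(*(Q[0]-Q[1])[[1,0]])))
E
```

```text
ring side [[ 563.45808408 -172.82806241   12.        ]]
top ((398.4551086425781, 280.7831115722656), (47.47057342529297, 48.763343811035156), 147.63009643554688) 54 [[ 564.82997313 -176.01472812   12.        ]]
side ((376.8199462890625, 241.39144897460938), (25.93301773071289, 47.108154296875), 95.19548034667969) 50 [[ 565.23441274 -174.68951589   12.        ]]
[(434.2310536044362, 218.7467652495379), (459.3953846153846, 325.78153846153845), (359.44640234948605, 346.273127753304)] [[ 703.9 -255.5   12. ]
 [ 473.6 -306.5   12. ]
 [ 425.4  -93.8   12. ]] ctr [ 564.64651382 -174.64983111   12.        ] 12.484926692395742
```

{"name": "drive_tool", "arguments": {
  "rows": [8, 0.3, -0.6, 0, 0, 0, 0, 18, 0.3, -0.6, 0, 0, 0, 0, 30, 0.3, -0.6, 0, 0, 0, 0, 42, 0.3, -0.6, 0, 0, 0, 0, 52, 0.3, -0.6, 0, 0, 0, 0, 52, 0.3, -0.6, 0, 0, 0, 0]
}}

```text
clock: 14.18
eef_pos: [564.7, -175.1, 222.1]
tcp_rot: [-2.988, 1.57, 1.689]
contact_force: [0.1, 0.6, -2.2]
opening: 0.528
```

```bash
python3 - <<'E'
from kin import *
s=r.sense();print(s['eef_pos'],s['opening'],s['contact_force'],s['wrist_torque'])
a=grab_frame('side')[120:270,320:440];b=grab_frame('wrist')[100:470,150:480]
cv2.imwrite('pics/c7.png',np.hstack([cv2.resize(a,(400,500),interpolation=2),cv2.resize(b,(400,500))])[:,:,::-1])
E
```

```text
[ 564.66363873 -175.08665953  222.14114246] 0.5281017762107079 [ 0.09739424  0.57683205 -2.23635108] [-0.00734274  0.00670258 -0.00522126]
```

View pics/c7.png

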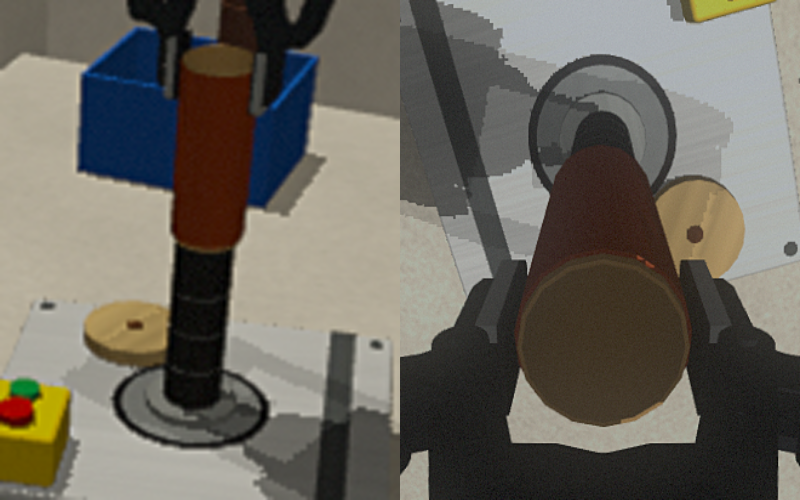

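Sleeve and drum are collinear in the side view and there is no contact force. I go on slowly.

{"name": "drive_tool", "arguments": {
  "rows": [3, 0, 0, 0, 0, 0, 0, 6, 0, 0, 0, 0, 0, 0, 9, 0, 0, 0, 0, 0, 0, 12, 0, 0, 0, 0, 0, 0, 12, 0, 0, 0, 0, 0, 0]
}}

```text
clock: 14.9
eef_pos: [565.2, -175.2, 211.0]
tcp_rot: [2.074, 1.569, 0.468]
contact_force: [0.6, 0.2, -0.4]
opening: 0.533
```

{"name": "drive_tool", "arguments": {
  "rows": [4, 0, 0, 0, 0, 0, 0, 8, 0, 0, 0, 0, 0, 0, 12, 0, 0, 0, 0, 0, 0, 16, 0, 0, 0, 0, 0, 0, 20, 0, 0, 0, 0, 0, 0, 24, 0, 0, 0, 0, 0, 0, 24, 0, 0, 0, 0, 0, 0]
}}

```text
clock: 15.78
eef_pos: [565.0, -175.1, 186.6]
tcp_rot: [2.555, 1.57, 0.95]
contact_force: [-0.9, 0.2, -1.4]
opening: 0.532
```

{"name": "drive_tool", "arguments": {
  "rows": [8, 0, 0, 0, 0, 0, 0, 16, 0, 0, 0, 0, 0, 0, 24, 0, 0, 0, 0, 0, 0, 32, 0, 0, 0, 0, 0, 0, 40, 0, 0, 0, 0, 0, 0, 48, 0, 0, 0, 0, 0, 0, 56, 0, 0, 0, 0, 0, 0, 64, 0, 0, 0, 0, 0, 0, 70, 0, 0, 0, 0, 0, 0, 70, 0, 0, 0, 0, 0, 0]
}}

```text
clock: 17.02
eef_pos: [564.7, -175.0, 116.1]
tcp_rot: [-2.893, 1.57, 1.785]
contact_force: [-0.5, 0.1, -0.3]
opening: 0.525
```

```bash
python3 - <<'E'
from kin import *
s=r.sense();print(s['eef_pos'],s['opening'],s['contact_force'],s['wrist_torque'])
a=grab_frame('side')[120:270,320:440];b=grab_frame('wrist')[100:470,150:480]
cv2.imwrite('pics/c8.png',np.hstack([cv2.resize(a,(400,500),interpolation=2),cv2.resize(b,(400,500))])[:,:,::-1])
E
```

```text
[ 564.74871692 -174.99487832  116.10313429] 0.5249847515713277 [-0.53568811  0.11022729 -0.3152801 ] [ 0.07219441 -0.01554837  0.01188903]
```

View pics/c8.png

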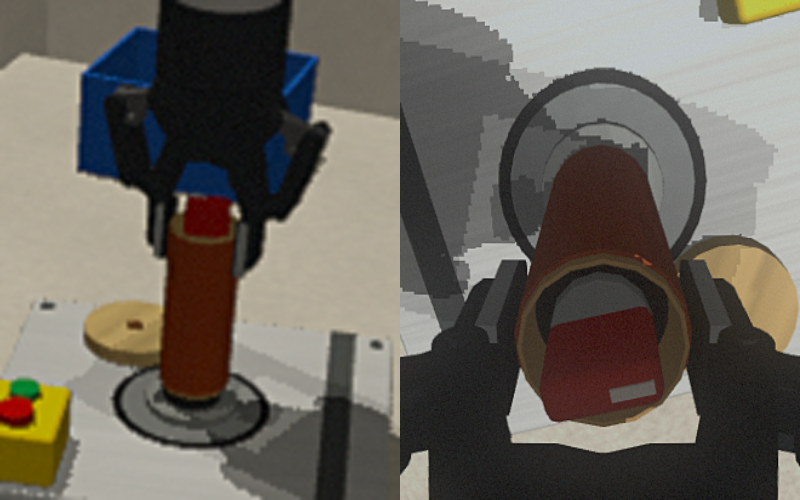

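{"name": "drive_tool", "arguments": {
  "rows": [3, 0, 0, 0, 0, 0, 0, 6, 0, 0, 0, 0, 0, 0, 9, 0, 0, 0, 0, 0, 0, 10.5, 0, 0, 0, 0, 0, 0, 10.5, 0, 0, 0, 0, 0, 0]
}}

```text
clock: 17.75
eef_pos: [565.1, -175.1, 106.1]
tcp_rot: [2.735, 1.57, 1.129]
contact_force: [0.2, 1.0, -0.8]
opening: 0.533
```

{"name": "drive_tool", "arguments": {
  "rows": [1, 0, 0, 0, 0, 0, 0, 1.8, 0, 0, 0, 0, 0, 0, 1.8, 0, 0, 0, 0, 0, 0]
}}

```text
clock: 18.12
eef_pos: [565.3, -175.2, 105.1]
tcp_rot: [2.281, 1.57, 0.675]
contact_force: [-2.4, 0.1, 7.3]
opening: 0.528
```

The sleeve is seated on the flange (7 N up). I open and rise.

{"name": "drive_tool", "arguments": {
  "rows": [0, 0, 0, 0, 0, 0, 70, 0, 0, 0, 0, 0, 0, 100, 0, 0, 0, 0, 0, 0, 100, 0, 0, 0, 0, 0, 0, 100, -20, 0, 0, 0, 0, 0, 100, -60, 0, 0, 0, 0, 0, 100, -110, 0, 0, 0, 0, 0, 100, -110, 0, 0, 0, 0, 0, 100]
}}

```text
clock: 19.12
eef_pos: [567.6, -176.0, 219.2]
tcp_rot: [1.41, 1.563, -0.195]
contact_force: [-0.1, 0.2, -0.2]
opening: 0.998
```

```bash
python3 - <<'E'
from kin import *
s=r.sense();print(s['eef_pos'],s['opening'],s['contact_force'],s['qpos'])
a=grab_frame('side')[120:270,320:440];b=grab_frame('wrist');cv2.imwrite('pics/w9.png',b[:,:,::-1])
cv2.imwrite('pics/c9.png',cv2.resize(a,(480,600),interpolation=2)[:,:,::-1])
print(proj(cam('wrist',s),[[565,-175.3,163],[565,-175.3,135],[565,-175.3,158]]))
E
```

```text
[ 567.56549807 -176.02062361  219.24496482] 0.9977176864741607 [-0.0523168   0.16406934 -0.19353283] [-3.03752409e-01  3.13117274e-01  1.71931401e+00  9.74986674e-04
  1.10116936e+00 -2.69789323e-01]
[[310.46320751 260.82251363]
 [310.83639632 244.2003991 ]
 [310.53649897 257.55126087]]
```

View pics/w9.png

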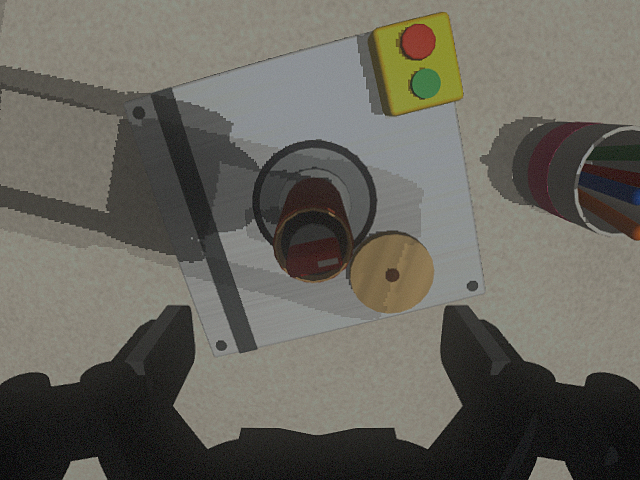

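View pics/c9.png

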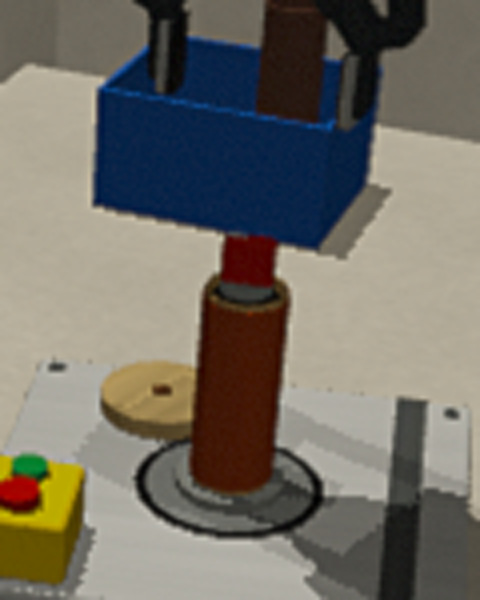

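```bash
python3 - <<'E'
from kin import *
b=cv2.imread('pics/w9.png')
cv2.imwrite('pics/c10.png',cv2.resize(b[195:295,260:370],(770,600),fx=0,fy=0,interpolation=2)*1)
h=cv2.cvtColor(b,cv2.COLOR_BGR2HSV)
m=cv2.inRange(h,(0,180,70),(4,255,255))|cv2.inRange(h,(174,150,70),(180,255,255));m[:225]=0;m[285:]=0;m[:,:270]=0;m[:,370:]=0
ys,xs=np.nonzero(m);print(len(xs),xs.min(),xs.max(),ys.min(),ys.max())
E
```

```text
1 304 304 274 274
```

View pics/c10.png

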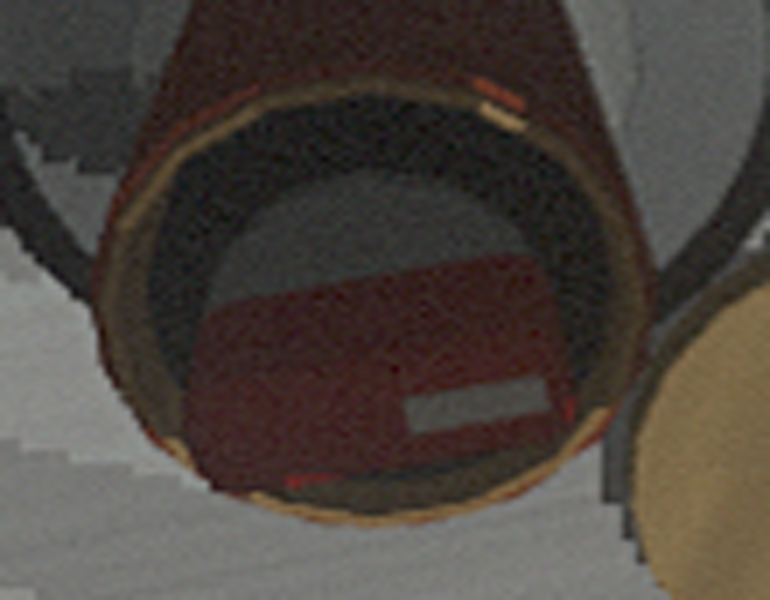

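```bash
python3 - <<'E'
from kin import *
s=r.sense();W=cam('wrist',s)
f=lambda x,y:(260+x/7,195+y/6)
P=onz(W,[f(215,490),f(575,433),f(408,398),f(545,378),f(386,414)],163);print(P.round(1))
for i in(0,2):print(np.degrees(np.arctan2(*(P[i+1]-P[i])[[1,0]])))
print('rim',onz(W,[f(375,297)],135))
for az in(8,):
  for sg in(-1,1):
    q,e=ik([565,-175.4,158],pose(0,az,sg),s['qpos']);print(q.round(2),e); q,e=ik([565,-175.4,158],pose(0,az-75,sg),q);print(q.round(2),e)
delta([565,-175.3,195],pose(0,8,-1))
delta([565,-175.3,160],pose(0,8,-1))
E
```

```text
[[ 552.3 -181.   163. ]
 [ 577.7 -176.9  163. ]
 [ 566.2 -173.5  163. ]
 [ 575.7 -172.1  163. ]
 [ 564.6 -174.8  163. ]]
9.085130005324123
8.13857184218383
rim [[ 563.69299094 -173.43147959  135.        ]]
[-0.3   0.4   1.79 -0.    0.95  1.13] 9.021750017037192e-14
[-0.3   0.4   1.79  0.    0.95  2.44] 2.24417985140082e-15
[-0.3   0.4   1.79  0.    0.95 -2.01] 7.593189089572889e-16
[-0.3   0.4   1.79  0.    0.95 -0.7 ] 2.2441020710974313e-15
shift [39.3 -0.3  0. ] rot [ 8.002e+01 -9.000e-02 -6.000e-02] |d| 39.0 ang 80.0
shift [74.3 -0.3  0. ] rot [ 8.002e+01 -9.000e-02 -6.000e-02] |d| 74.0 ang 80.0
```

{"name": "drive_tool", "arguments": {
  "rows": [5, 0, 0, 10, 0, 0, 100, 10, 0, 0, 20, 0, 0, 100, 15, 0, 0, 30, 0, 0, 100, 20, 0, 0, 40, 0, 0, 100, 25, 0, 0, 50, 0, 0, 100, 30, 0, 0, 60, 0, 0, 100, 35, 0, 0, 70, 0, 0, 100, 40, 0, 0, 79.5, 0, 0, 100, 40, 0, 0, 79.5, 0, 0, 100]
}}

```text
clock: 20.35
eef_pos: [564.0, -174.9, 173.3]
tcp_rot: [-0.87, 1.569, 2.421]
contact_force: [-0.0, 0.3, 0.5]
opening: 0.996
```

```bash
python3 - <<'E'
from kin import *
s=r.sense();W=cam('wrist',s);print(s['eef_pos'],s['qpos'])
b=grab_frame('wrist')[:,:,::-1];cv2.imwrite('pics/w11.png',b)
c=proj(W,[[565,-175.3,163]])[0];print(c)
delta([565,-175.3,160],pose(0,8.5,-1))
E
```

```text
[ 564.02917381 -174.85911994  173.32556102] [-3.03678815e-01  3.61985346e-01  1.76143098e+00  1.04468763e-03
  1.02018857e+00  1.11659793e+00]
[319.20849253 299.52755204]
shift [32.9  0.5 -0.6] rot [0.23 0.03 0.07] |d| 33.0 ang 0.2
```

View pics/w11.png

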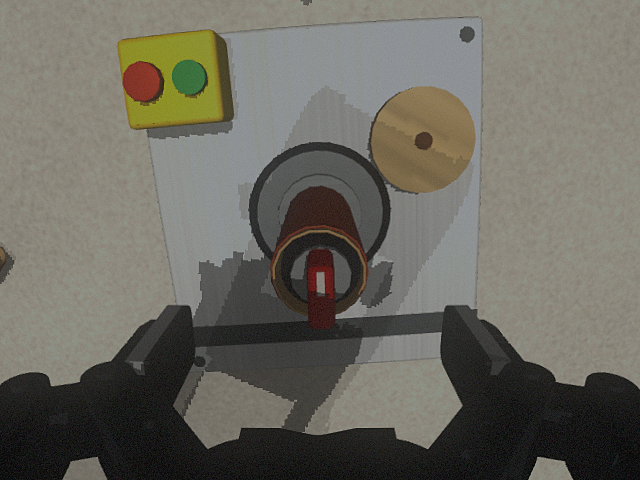

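The bar stands vertical in the wrist view at (320,296), centred between the jaws. I descend and grip.

{"name": "drive_tool", "arguments": {
  "rows": [16, 0.3, 0, 0, 0, 0, 100, 32, 0.5, -0.5, 0.2, 0, 0, 100, 32, 0.5, -0.5, 0.2, 0, 0, 100, 32, 0.5, -0.5, 0.2, 0, 0, 0, 32, 0.5, -0.5, 0.2, 0, 0, 0, 32, 0.5, -0.5, 0.2, 0, 0, 0, 32, 0.5, -0.5, 0.2, 0, 0, 0, 32, 0.5, -0.5, 0.2, 0, 0, 0],
  "newtons": 30
}}

```text
clock: 21.4
eef_pos: [565.2, -176.0, 142.3]
tcp_rot: [-1.211, 1.571, 2.079]
contact_force: [-0.5, -3.4, 2.2]
opening: 0.12
```

{"name": "drive_tool", "arguments": {
  "rows": [0, 0, 0, 9, 0, 0, 0, 0, 0, 0, 18, 0, 0, 0, 0, 0, 0, 27, 0, 0, 0, 0, 0, 0, 36, 0, 0, 0, 0, 0, 0, 45, 0, 0, 0, 0, 0, 0, 54, 0, 0, 0, 0, 0, 0, 60, 0, 0, 0, 0, 0, 0, 60, 0, 0, 0]
}}

```text
clock: 22.4
eef_pos: [565.0, -176.4, 142.3]
tcp_rot: [2.065, 1.57, -1.974]
contact_force: [-2.0, -4.5, 0.6]
opening: 0.121
```

```bash
python3 - <<'E'
from kin import *
s=r.sense();print(s['eef_pos'],s['qpos'],s['contact_force'],s['wrist_torque'])
E
```

```text
[ 565.01177623 -176.44893303  142.33887581] [-3.04863271e-01  4.00078104e-01  1.78363039e+00 -7.74184451e-04
  9.57947042e-01  2.16370221e+00] [-2.03954179 -4.47438524  0.62802479] [-0.77251083  0.17033937 -0.0384551 ]
```

{"name": "drive_tool", "arguments": {
  "rows": [0, 0, 0, 3, 0, 0, 0, 0, 0, 0, 6, 0, 0, 0, 0, 0, 0, 6, 0, 0, 0]
}}

```text
clock: 22.78
eef_pos: [565.0, -176.5, 142.3]
tcp_rot: [2.204, 1.57, -1.937]
contact_force: [-2.0, -1.9, 0.3]
opening: 0.119
```

```bash
python3 - <<'E'
from kin import *
s=r.sense();print(s['eef_pos'],s['qpos'],s['contact_force'],s['wrist_torque'])
E
```

```text
[ 564.99957344 -176.51279289  142.34625586] [-3.04916561e-01  4.00070851e-01  1.78362212e+00 -8.92024475e-04
  9.57944803e-01  2.26595747e+00] [-1.97828605 -1.90817045  0.33017137] [-0.48360861  0.08638468 -0.00676472]
```

{"name": "drive_tool", "arguments": {
  "rows": [0, 0, 0, 2, 0, 0, 0, 0, 0, 0, 4, 0, 0, 0, 0, 0, 0, 4, 0, 0, 0]
}}

```text
clock: 23.15
eef_pos: [565.0, -176.5, 142.4]
tcp_rot: [2.271, 1.57, -1.94]
contact_force: [-0.7, -2.7, 0.4]
opening: 0.12
```

```bash
python3 - <<'E'
from kin import *
s=r.sense();print(s['eef_pos'],s['qpos'],s['contact_force'],s['wrist_torque'],s['joint_efforts'][5])
E
```

```text
[ 564.96294758 -176.54187628  142.37538652] [-3.04835342e-01  4.00007202e-01  1.78364538e+00 -1.20164887e-03
  9.58003508e-01  2.33544206e+00] [-0.70372334 -2.73904541  0.38590887] [-0.48557726  0.07387369  0.73367107] 0.9670301154255867
```

The torque rose to 0.73 N m after about 70°, so the knob is at its stop. I release and rise.

{"name": "drive_tool", "arguments": {
  "rows": [0, 0, 0, 3.5, 0, 0, 0, 0, 0, 0, 3.5, 0, 0, 50, 0, 0, 0, 3.5, 0, 0, 100, 0, 0, 0, 3.5, 0, 0, 100, 0, 0, 0, 3.5, 0, 0, 100, -20, 0, 0, 3.5, 0, 0, 100, -60, 0, 0, 3.5, 0, 0, 100, -110, 0, 0, 3.5, 0, 0, 100, -110, 0, 0, 3.5, 0, 0, 100]
}}

```text
clock: 24.28
eef_pos: [567.3, -177.2, 256.7]
tcp_rot: [-2.439, 1.563, -0.428]
contact_force: [-0.0, -0.7, -0.1]
opening: 1.002
```

```bash
python3 - <<'E'
from kin import *
s=r.sense();print(s['eef_pos'],s['qpos'],s['contact_force'],s['opening'])
b=grab_frame('wrist')[:,:,::-1];cv2.imwrite('pics/w12.png',b)
cv2.imwrite('pics/c12.png',cv2.resize(b[180:300,240:400],(800,600),interpolation=2))
a=grab_frame('side')[120:270,320:440];cv2.imwrite('pics/s12.png',cv2.resize(a,(480,600),interpolation=2)[:,:,::-1])
E
```

```text
[ 567.32896927 -177.17121757  256.68361608] [-3.04686560e-01  2.78514051e-01  1.67952545e+00 -9.97315439e-04
  1.17609653e+00  2.39622291e+00] [-0.0133772  -0.69905814 -0.13740988] 1.0016201772890387
```

View pics/w12.png

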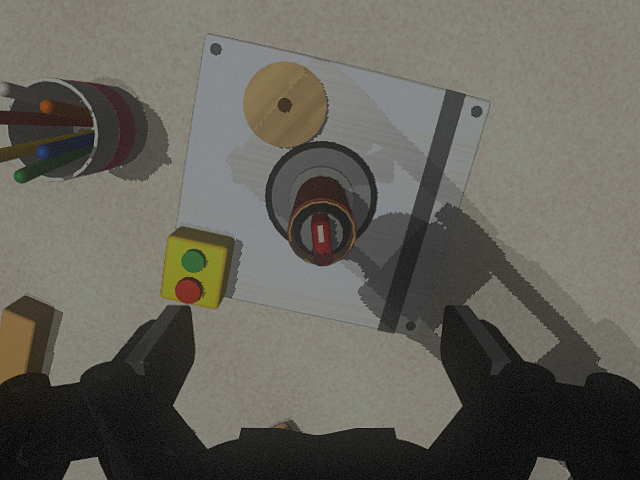

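View pics/c12.png

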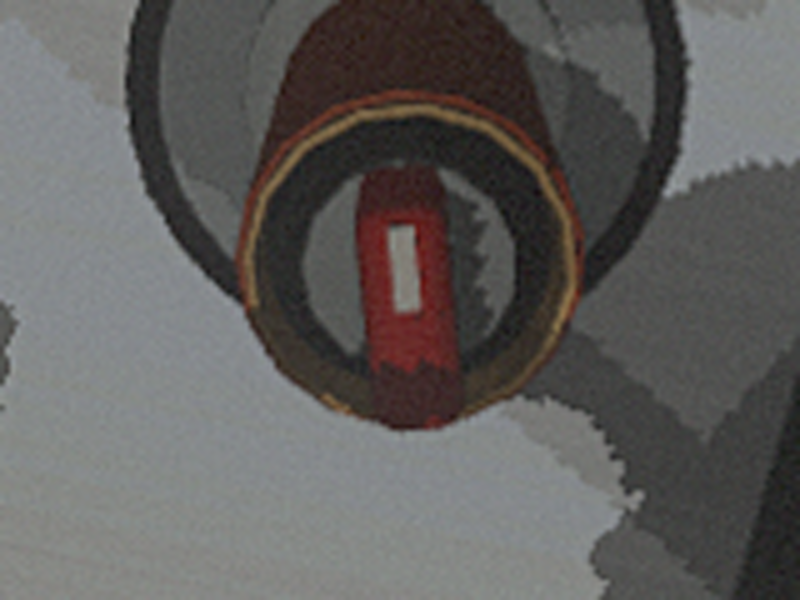

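View pics/s12.png

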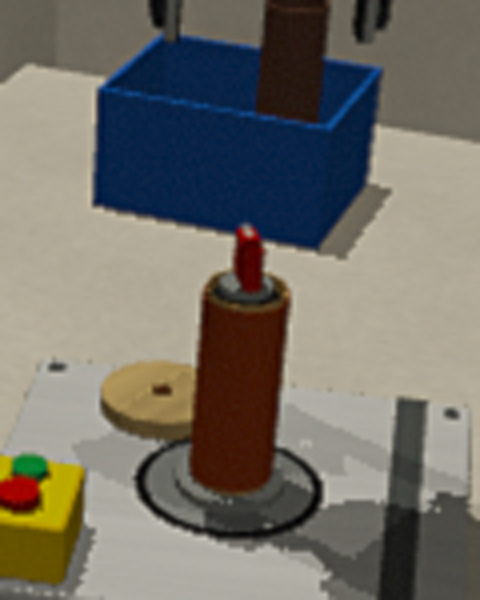

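```bash
python3 - <<'E'
from kin import *
print(proj(cam('side'),[[565,-175.4,135],[565,-175.4,140],[565,-175.4,20]]))
from rig import sign_off
print(sign_off())
E
```

```text
[[381.4702971  191.4572688 ]
 [381.66338045 189.28627945]
 [377.30025178 238.21742282]]
the job is handed in; nothing more can be done
None
```

I fitted the sleeve and clamped it, and handed the job in at about 24 s of the 72 s allowed. The hand-in gave no verdict.

**What I did**
- **Standing it up:** I gripped the large red-brown sleeve near its outer end, turned it upright and stood it on the bench at about (500, 239) mm. I then let go and backed off. The first tilt, straight outward, ran out of wrist range, so I finished the turn sideways.
- **Fitting it:** I took it again 11 mm below its top, from above, and slid it over the drum. I kept hold of it until it touched the flange, where the force rose to about 7 N.
- **Clamping:** I turned the knob about 70° clockwise until the torque jumped to 0.73 N m. Then I opened the gripper and rose clear.

**Last checks**
- **Sleeve height:** the rim was at pixel (381.6, 192.8) in the side view, against a predicted (381.5, 191.5) for fully home. The small difference would put it slightly low rather than high.
- **Knob:** from the bar's angle to the table it stands at about 1.28 rad, so at its 1.25 stop within measuring error.
- **Bystanders:** the toy wheel and pen pot looked in place, and the arm stayed clear of the cleaning stick. I did not measure any of the three again.
- **Disagreement:** my estimates of the drum's y position differed by about 3 mm between views, apart from one wrist-camera reading about 2 mm further out. I used a middle value, and the sleeve went on with almost no force.

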